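# Cap the bench suction port and put its fittings away

## Robot

A 6-joint arm with a two-finger parallel gripper is mounted at the origin on the work surface. World frame = base frame: x ahead of the robot, y to its left, z up, the work surface at z = 0. Lengths are in m, angles in degrees, forces in N, time in s.
With the tool pointing down it reaches from about 0.25 to 0.725 m from the base axis. Payload 9.7 kg.
Tool frame: the origin (TCP) lies midway between the tips of the shut fingers; the grasp point (between the pads) lies 19 mm behind it; z points along the fingers, y is the direction in which the jaws open and shut (so a half turn about z gives the same grasp; the last joint's range is limited). The gripper opens to 85 mm and grips with 20 to 120 N. Pads are 22 mm wide; open, the fingers measure 114 mm over their backs; the gripper's body (76 mm by 85 mm) begins 54 mm behind the grasp point. The pads swing forward as they close: fully open they stand 13 mm farther back than shut.
Start: joints at [-77.063, 4.979, 10.078, 95.1, 0, 90], TCP at [0.123, -0.536, 0.231] pointing down, gripper open.
Joint ranges: [-179.16, 179.16], [-48.56, 103.87], [-65.8, 70.77], [-126.05, 130.52], [-82.76, 87.17], [-180, 180]. Speed limits (degrees/s): [127.2, 127.2, 147.25, 180, 180, 180].

## Interface

Orientations are given as [roll, pitch, yaw] about the fixed x, y, z axes, in that order (R = Rz(yaw) Ry(pitch) Rx(roll)).
In Python, from workcell import get_obs, camera, get_calibration, job_done gives the robot as it stands.
- The arm moves only by the tool play_rows, never from a script. Its argument "commands" is text: rows parted by semicolons, each of 5 numbers parted by spaces: the opening, from 0 (shut) to 1 (fully open), then the shift along the world's x, y, z in mm, then the turn about the world's z in degrees. A call has 1 to 10 rows; each row is the pose to reach, as a shift and turn from the pose commanded when the call began; what a row does not reach only later rows make up. A row lasts 1/12 s, in which the tool goes at most 41.7 mm and 7.16 degrees, less where a joint would pass 70% of its speed; a pose out of reach is approached as far as the arm can. A call with a gripper value outside its range is refused whole. The fingers move at their own pace and stop on an object; "force" is the grip in N (left out, the last holds). Time passes only in rows, so rows that repeat a pose let the fingers close. It gives the time, the measured TCP pose, the force and the opening at its end, in the units of the state.
- get_obs(): the state, without advancing time (a new reading comes with each control period).
- camera(name): name is "scene" or "top" or "wrist"; returns the picture (384x512x3 uint8, red, green, blue); there is no depth.
- get_calibration(name): a dict with "fx", "fy", "cx", "cy" (pixels), "k1" (the pictures are not rectified: a ray, as slopes to the right and down, at radius r is drawn at 1 + k1 r^2 times it, then the intrinsics apply), "eye" and "attitude" of the camera in the world; the wrist camera has in their place "mount" (4x4, takes a point from camera to tool coordinates, whose origin is the TCP and whose axes are the flange's). Camera axes: x right, y down, z forward; pixel columns grow to the right and rows downward; lengths in m; the calibration is good to about 2 mm. A picture is of the moment at which its call begins: read the wrist's pose just before it. get_calibration takes no time and is no camera call.
- job_done(): hands the job in, once; it reports no verdict.
The state is a dict: "time": time; "q": joint angles; "qd": joint speeds; "joint_efforts": joint torques, N m; "ee_pos": TCP position; "tcp_rot": TCP orientation; "wrist_force": force on the tool from outside, world axes, zero at the start; "torque": the same for the moment, N m; "opening": finger opening in m.
Only numpy, scipy, OpenCV 4.12 (cv2) and the standard library are available. Lean on these libraries where they do the work, as an engineer would, in place of code of your own. Each camera call takes 0.05 s, during which the arm holds its last target.

## Task

Shut down the moulding bench's suction port: push the cam-lock cap fully home on the grooved adaptor, then swing its two cam arms right down, one first and then the other. Also lay every loose fitting that is out on the bench (spanner, T-key, angle bracket, stirrup) flat and fully down in its own cut-out of the tray; leave the tin, the jar and the plaster block alone.

Things in the scene. Friction and masses are not known exactly. Their poses are not given: they have to be found in the camera images.
- port_top (a point): centre of the flat top of the upright grooved aluminium adaptor, 100 mm above the bench. 47 mm diameter, 4 mm bevel (5 mm wide) at the top edge; a groove (34 mm diameter) lies 16 to 31 mm below the top, its lower flank flaring out to 47 mm diameter 43 mm below the top.
- port: the fixed suction port that carries the adaptor: origin on the bench under port_top; round grey flange 90 mm across, 12 mm high. Four sprung rubber studs stand about 3 mm out of the adaptor's side, 8 mm below its top: they make the cap stiff to push on (a steady push of 5 to 15 N; let go half-way it sticks and tilts).
- cap_grip (a point): centre of the grip block on the loose aluminium cam-lock cap: block 24 mm along x, 36 mm along y, 30 mm high; z up, y towards cam arm A. The cap stands mouth down on the bench, its rim 68 mm below this point. It may sit on the adaptor at any yaw; once home this point is 123 mm above the bench.
- cap: centre of the cap's open rim, 68 mm below the grip point; same axes. The cup is about 62 mm outside, 50 mm inside diameter, 0.42 kg. The cam arms hinge at y = +38 mm (A) and y = -38 mm (B), 22 mm above this point, about axes along x.
- cap_ceiling (a point): centre of the cap's inner ceiling, 45 mm above its rim; same axes. It meets port_top when the cap is home.
- cam_a (a joint): cam arm A, on the cap's +y side: 0 rad is right down (its stop; the arm then slopes down and out, 30 degrees from plumb), 1.05 is level, 1.7 the upper stop; starts raised, 1.3 to 1.6. Friction about 0.05 N m; it stays where it is left. Below about 0.8 its cam nose stands in the mouth and the cap cannot go on; with the cap home the nose enters the groove.
- cam_b (a joint): cam arm B, on the cap's -y side: the same, mirrored.
- cam_a_end (a point): point on the mid-line of cam arm A, 60 mm from its hinge. The arm is a steel bar 18 mm wide, 8 mm thick, ending 66 mm from the hinge, with a thin wire ring (look only) beyond.
- cam_b_end (a point): the same for cam arm B.
- spanner_mid (a point): loose steel spanner, 120 mm long: the 24 mm wide bar runs from x = -60 to +34 mm, then a 46 mm wide, 26 mm long head to x = +60 (dark disc on it). Origin: on the mid-line of the 24 mm wide bar, half-way along the whole fitting and half-way up (11 mm); x along the bar, z up. All four fittings are 22 mm thick, lie flat and have upright sides; about 0.18 kg. May be absent.
- tkey_mid (a point): loose steel T-key, 110 mm long: the bar runs to x = +55 mm; a crossbar 22 mm by 76 mm (along y, centred) covers x = -55 to -33. Origin: on the mid-line of the 24 mm wide bar, half-way along the whole fitting and half-way up (11 mm); x along the bar, z up. May be absent.
- bracket_mid (a point): loose aluminium angle bracket (L): bar 100 mm long, x = -50 to +50; the short leg, 24 mm wide (x = +26 to +50), reaches to y = +48. Origin: on the mid-line of the 24 mm wide bar, half-way along the whole fitting and half-way up (11 mm); x along the bar, z up. May be absent.
- stirrup_mid (a point): loose aluminium stirrup (U): bar 104 mm long, x = -52 to +52; two legs 20 mm wide at its ends (outer faces at x = -52 and +52) reach to y = +42. Origin: on the mid-line of the 24 mm wide bar, half-way along the whole fitting and half-way up (11 mm); x along the bar, z up. May be absent.
- spanner_pocket (a point): point on the floor of the spanner's cut-out in the fixed grey tray (144 x 280 mm, 14 mm high), 4 mm above the bench, over which spanner_mid belongs; axes as the spanner's own when it lies there. Pocket 10 mm deep, 2.5 mm clearance all round; the laid fitting stands 12 mm proud, its middle 11 mm above this point.
- tkey_pocket (a point): point on the floor of the tkey's cut-out in the fixed grey tray (144 x 280 mm, 14 mm high), 4 mm above the bench, over which tkey_mid belongs; axes as the tkey's own when it lies there. Pocket 10 mm deep, 2.5 mm clearance all round; the laid fitting stands 12 mm proud, its middle 11 mm above this point.
- bracket_pocket (a point): point on the floor of the bracket's cut-out in the fixed grey tray (144 x 280 mm, 14 mm high), 4 mm above the bench, over which bracket_mid belongs; axes as the bracket's own when it lies there. Pocket 10 mm deep, 2.5 mm clearance all round; the laid fitting stands 12 mm proud, its middle 11 mm above this point.
- stirrup_pocket (a point): point on the floor of the stirrup's cut-out in the fixed grey tray (144 x 280 mm, 14 mm high), 4 mm above the bench, over which stirrup_mid belongs; axes as the stirrup's own when it lies there. Pocket 10 mm deep, 2.5 mm clearance all round; the laid fitting stands 12 mm proud, its middle 11 mm above this point.
- tin: grey tin, 84 mm across, 64 mm high; origin under its centre. A bystander: leave it alone.
- rivet_jar: clear jar, 60 mm across, 75 mm high; origin under its centre. A bystander: leave it alone.
- plaster_block: white plaster block 100 x 70 x 45 mm; origin under its centre. A bystander: leave it alone.
- spanner: the same spanner, origin at its underside, 11 mm below spanner_mid; same axes.
- tkey: the same tkey, origin at its underside, 11 mm below tkey_mid; same axes.
- bracket: the same bracket, origin at its underside, 11 mm below bracket_mid; same axes.
- stirrup: the same stirrup, origin at its underside, 11 mm below stirrup_mid; same axes.
Things that resemble listed ones, but are neither listed nor needed, are in the scene too. What is shaped like the cap but orange is not meant. Leave any orange look-alike of the stirrup alone.

How it is judged:
By the outcome, as a careful person would: the job done as asked, in the order asked, and still so for the second after the job is handed in, with the robot touching nothing.
Of spanner, tkey, bracket, stirrup only 2 to 4 are there at a start; the rules pass over those that are not, and their reading is None.
At some moment in a run one of spanner, tkey, bracket, stirrup may be knocked a few centimetres aside while the robot is not near it.
It also fails if it takes over 210 s, if anything falls off the work surface, if the arm or the gripper's body presses on something with over 40 N, if the wrist force passes 120 N, or if a joint passes its speed limit or range.

## Working session

There is one attempt and no reset: what is moved stays moved. The work goes in short steps, Python scripts to look and compute and a tool call to move; the robot and the scene stay as the last step left them, time stands still between calls to the robot, and variables do not carry over. Pictures are saved under pics/ and viewed, and the job is handed in when it is done.

Besides the shell and the picture viewer there is one more tool, called as a command line: name --argument value ..., lists and objects as JSON in quotes. play_rows: Moves the arm, as the interface text tells. Its arguments: {"type":"object","properties":{"commands":{"type":"string"},"force":{"type":"number"}},"required":["commands"]}

```bash
mkdir -p pics; ls
python3 - <<'E'
from workcell import *
import cv2
print(get_obs())
for n in ["scene","top","wrist"]:
    print(n,get_calibration(n))
    cv2.imwrite(f"pics/{n}0.png",cv2.cvtColor(camera(n),cv2.COLOR_RGB2BGR))
E
```

```text
pics
{'time': 0.0, 'q': array([-7.70629200e+01,  5.01279752e+00,  1.00324684e+01,  9.50978360e+01,
       -8.61073898e-04,  9.00017304e+01]), 'qd': array([ 0.1150474 ,  0.08501884, -0.06282613,  0.06027646, -0.01732626,
        0.03981383]), 'joint_efforts': array([ 1.93387139e-03, -5.20400441e+01,  4.64797926e+01,  1.66661519e-02,
        1.80669863e-04, -3.25037286e-05]), 'ee_pos': array([ 0.12307962, -0.53581931,  0.23054898]), 'tcp_rot': array([-1.79921835e+02,  8.63433835e-04,  1.29353508e+01]), 'wrist_force': array([ 0.66415058, -0.03850814,  0.58677694]), 'torque': array([ 0.03654782, -0.01467764,  0.02075654]), 'opening': 0.08584951603002297}
scene {'fx': 449.7261098843678, 'fy': 449.7261098843678, 'cx': 255.29818663070643, 'cy': 200.6148399903428, 'k1': -0.1064211378097321, 'eye': array([ 1.22724716, -1.01919174,  1.1407606 ]), 'attitude': array([-132.88947546,   -0.64220229,   35.45957344])}
top {'fx': 446.1920209174264, 'fy': 446.1920209174264, 'cx': 250.0007485486919, 'cy': 191.84699463867935, 'k1': 0.0016287339899581476, 'eye': array([ 0.38578346, -0.05694221,  1.45468054]), 'attitude': array([-171.69627746,   -0.90163887,  -89.47916744])}
wrist {'fx': 277.7141918344689, 'fy': 277.7141918344689, 'cx': 256.78773281947167, 'cy': 191.19277461957176, 'k1': -0.008002661596331529, 'mount': array([[-1.05081069e-03, -9.60627596e-01, -2.77837215e-01,
         7.09359755e-02],
       [ 9.99999344e-01, -1.13596403e-03,  1.45511090e-04,
         1.12222064e-03],
       [-4.55395051e-04, -2.77836880e-01,  9.60628159e-01,
        -1.43085902e-01],
       [ 0.00000000e+00,  0.00000000e+00,  0.00000000e+00,
         1.00000000e+00]])}
```

View pics/scene0.png

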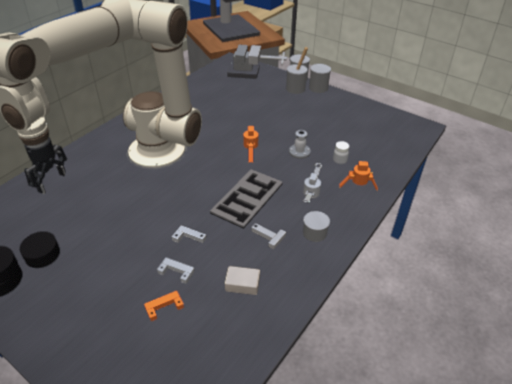

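View pics/top0.png

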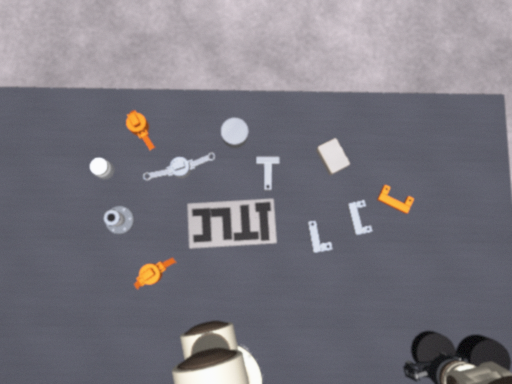

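View pics/wrist0.png

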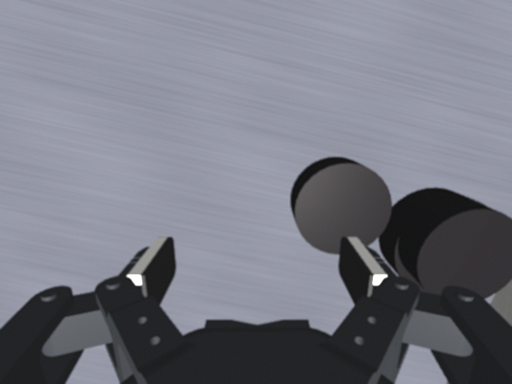

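```bash
cat > h.py <<'E'
import numpy as np, cv2, os
from scipy.spatial.transform import Rotation as Rn
from workcell import *
def Rm(a): return Rn.from_euler('xyz',a,degrees=True).as_matrix()
def snap(name):
    o=get_obs(); img=camera(name); c=get_calibration(name)
    K=np.array([[c['fx'],0,c['cx']],[0,c['fy'],c['cy']],[0,0,1.]]); D=np.array([c['k1'],0,0,0])
    if name=='wrist':
        R=Rm(o['tcp_rot']); M=c['mount']; Rc=R@M[:3,:3]; e=o['ee_pos']+R@M[:3,3]
    else: Rc=Rm(c['attitude']); e=c['eye']
    return dict(img=img,K=K,D=D,R=Rc,e=np.array(e),o=o)
def ray(s,uv):
    uv=np.atleast_2d(np.array(uv,float))[:,None,:]
    p=cv2.undistortPoints(uv,s['K'],s['D'])[:,0]
    return np.c_[p,np.ones(len(p))]@s['R'].T
def onplane(s,uv,z):
    d=ray(s,uv); return s['e']+d*((z-s['e'][2])/d[:,2])[:,None]
def proj(s,P):
    P=np.atleast_2d(np.array(P,float)); R=s['R'].T
    rv,_=cv2.Rodrigues(R); return cv2.projectPoints(P,rv,-R@s['e'],s['K'],s['D'])[0][:,0]
def save(s,name,box=None,k=1,pts=None):
    im=cv2.cvtColor(s['img'],cv2.COLOR_RGB2BGR).copy()
    if pts is not None:
        pass
    x0,y0=0,0
    if box: x0,y0,x1,y1=box; im=im[y0:y1,x0:x1]
    im=cv2.resize(im,None,fx=k,fy=k,interpolation=cv2.INTER_CUBIC)
    if pts is not None:
        for u,v in pts: cv2.drawMarker(im,(int((u-x0+.5)*k),int((v-y0+.5)*k)),(0,0,255),cv2.MARKER_CROSS,10,1)
    cv2.imwrite('pics/'+name,im)
E
python3 - <<'E'
from h import *
s=snap('top'); np.save('/tmp/top.npy',s['img'])
save(s,'top_a.png',(80,90,280,290),3.9 and 2.9); save(s,'top_b.png',(180,120,440,280),3)
print(onplane(s,[(118,220),(179,166),(235,131),(267,170),(320,237),(360,217),(333,155),(189,226)],0).round(3))
E
```

```text
[[ 0.501  0.35   0.   ]
 [ 0.682  0.158  0.   ]
 [ 0.804 -0.026  0.   ]
 [ 0.672 -0.134  0.   ]
 [ 0.452 -0.307  0.   ]
 [ 0.519 -0.44   0.   ]
 [ 0.726 -0.354  0.   ]
 [ 0.484  0.119  0.   ]]
```

```bash
sleep 0
```

```text
(no output)
```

View pics/top_a.png

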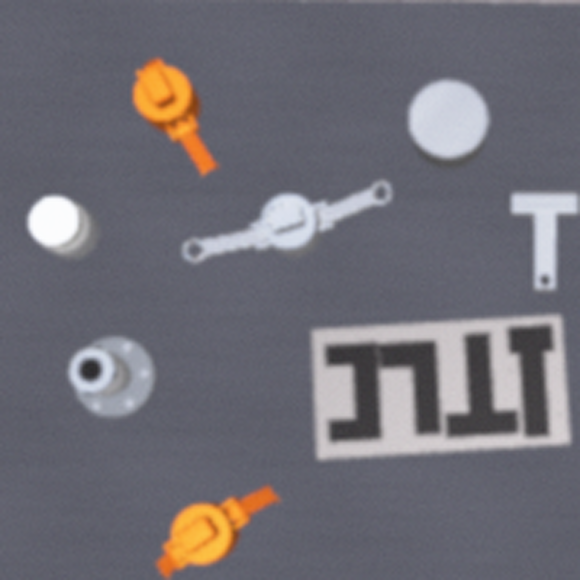

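View pics/top_b.png

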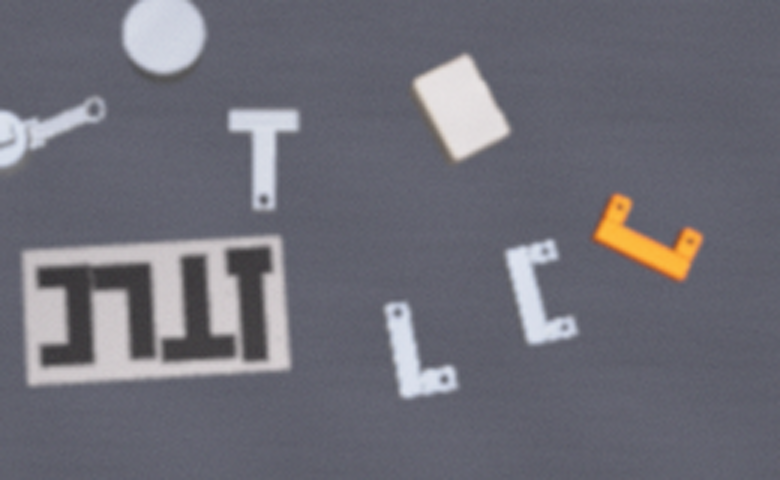

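Seen: silver cap at top px (179,166), with orange look-alikes at (137,122) and (150,273). Silver stirrup (360,217) against the orange one at (397,200). Bracket (320,237), T-key (267,170), no spanner. Port (118,220), with the jar at (100,167). Next, a close wrist look at the stirrup and bracket.

play_rows --commands "1 40 15 0 -7;1 80 30 0 -13;1 120 45 0 -13;1 160 60 0 -13;1 200 75 0 -13;1 240 90 0 -13;1 280 105 0 -13;1 315 120 0 -13;1 315 120 0 -13;1 315 120 0 -13"

```text
time: 1.03
ee_pos: [0.4405, -0.4144, 0.2303]
tcp_rot: [-179.9, 0.0, 0.2]
wrist_force: [0.1, -1.1, 0.8]
opening: 0.0856
```

Run:
```python
from h import *
s=snap('wrist'); save(s,'w1.png'); print(s['o']['ee_pos'],s['o']['tcp_rot'],s['o']['time'],s['e'])
```

```text
[ 0.44050658 -0.41442337  0.23027099] [-1.79935170e+02  4.43399433e-02  1.63527773e-01] 1.0333 [ 0.51179987 -0.41542289  0.37330034]
```

View pics/w1.png

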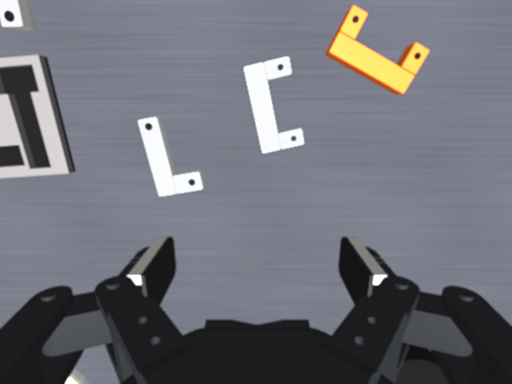

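```bash
cat >> h.py <<'E'
def rect(P):
    """min area rect of world pts (xy): centre(m), long axis unit, dims mm"""
    r=cv2.minAreaRect((P[:,:2]*1000).astype(np.float32)); b=cv2.boxPoints(r)
    e1=b[1]-b[0]; e2=b[2]-b[1]
    l1,l2=np.linalg.norm(e1),np.linalg.norm(e2)
    if l1<l2: e1,e2,l1,l2=e2,e1,l2,l1
    return np.array(r[0])/1000, e1/l1, (l1,l2)
def blob(mask,near,mina=100):
    cs,_=cv2.findContours(mask.astype(np.uint8),cv2.RETR_EXTERNAL,cv2.CHAIN_APPROX_NONE)
    cs=[c for c in cs if cv2.contourArea(c)>mina]
    c=max(cs,key=lambda c:cv2.pointPolygonTest(c,tuple(map(float,near)),True))
    m=cv2.drawContours(np.zeros(mask.shape,np.uint8),[c],-1,1,-1)
    return c[:,0].astype(float),m
DIM=dict(stirrup=(104,54,1),bracket=(100,60,1),tkey=(110,76,0),spanner=(120,46,0))
def pose_from(kind,C,ax,P):
    """C centre of bounding rect, ax long axis, P area points (world xy) -> origin, yaw"""
    L,W,_=DIM[kind]; ay=np.array([-ax[1],ax[0]]); m=(P[:,:2].mean(0)-C)
    if kind=='stirrup':           # centroid at y=8.8; rect centre y=15 -> centroid towards -y
        if m@ay>0: ax,ay=-ax,-ay
        O=C-ay*.015
    elif kind=='bracket':         # rect centre (0,18), centroid (10,8)
        if m@ay>0: ax,ay=-ax,-ay
        O=C-ay*.018
        print('x-check should be +10:',(P[:,:2].mean(0)-O)@ax*1000)
    elif kind=='tkey':            # centroid x=-13
        if m@ax>0: ax,ay=-ax,-ay
        O=C
    return O,np.degrees(np.arctan2(ax[1],ax[0]))
def fitting(s,kind,near,z=.022,thr=200):
    mask=s['img'].min(2)>thr
    c,m=blob(mask,near); P=onplane(s,c,z)
    ys,xs=np.nonzero(m); A=onplane(s,np.c_[xs,ys],z)
    C,ax,d=rect(P); O,yaw=pose_from(kind,C,ax,A)
    print(kind,O.round(4),'yaw',round(yaw,2),'dims',np.round(d,1),DIM[kind][:2]); return O,yaw
E
python3 - <<'E'
from h import *
s=snap('wrist')
for thr in (150,200,230):
    fitting(s,'stirrup',(265,110),thr=thr); fitting(s,'bracket',(160,160),thr=thr)
E
```

```text
stirrup [ 0.5135 -0.4219] yaw -167.42 dims [105.8  56.2] (104, 54)
x-check should be +10: 7.766442460813554
bracket [ 0.4539 -0.2886] yaw -170.13 dims [102.1  62.9] (100, 60)
stirrup [ 0.5138 -0.422 ] yaw -167.35 dims [104.3  54.5] (104, 54)
x-check should be +10: 7.9774658846313
bracket [ 0.4543 -0.2884] yaw -170.07 dims [100.3  60.5] (100, 60)
stirrup [ 0.5135 -0.4218] yaw -167.22 dims [103.2  53.2] (104, 54)
x-check should be +10: 8.053606668850517
bracket [ 0.454  -0.2884] yaw -170.01 dims [99.2 59.4] (100, 60)
```

play_rows --commands "1 0 40 0 0;1 0 80 0 0;1 0 120 0 0;1 0 160 0 0;1 0 200 0 0;1 0 240 0 0;1 0 280 0 0;1 0 320 0 0;1 -20 360 0 0;1 -20 400 0 0"

```text
time: 1.97
ee_pos: [0.4156, -0.0172, 0.2318]
tcp_rot: [180.0, -0.0, -0.2]
wrist_force: [1.0, -0.1, -0.0]
opening: 0.0853
```

play_rows --commands "1 0 0 0 0;1 0 0 0 0;1 0 0 0 0"

```text
time: 2.22
ee_pos: [0.4178, -0.018, 0.2315]
tcp_rot: [180.0, -0.0, -0.1]
wrist_force: [0.6, -0.5, -0.6]
opening: 0.0851
```

Run:
```python
from h import *
s=snap('wrist'); save(s,'w2.png'); print(s['o']['ee_pos'],s['o']['tcp_rot'],s['o']['time'],s['e'])
import pickle; pickle.dump(s,open('/tmp/tray.pkl','wb'))
```

```text
[ 0.41784573 -0.01798352  0.23152258] [ 1.79975219e+02 -4.09956250e-02 -9.51211842e-02] 2.2167 [ 0.48892615 -0.01907918  0.3746579 ]
```

View pics/w2.png

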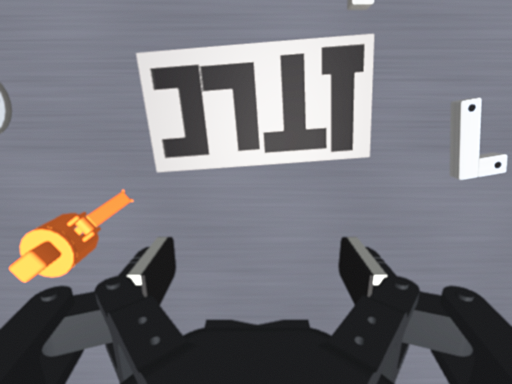

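```bash
cat >> h.py <<'E'
def pocket(s,kind,near,thr=110,z=.014):
    g=s['img'].max(2); near_tray=np.zeros(g.shape,np.uint8)
    mask=((g<thr)).astype(np.uint8)
    n,lab=cv2.connectedComponents(mask,connectivity=4)
    m=(lab==lab[near[1],near[0]]).astype(np.uint8)
    cs,_=cv2.findContours(m,cv2.RETR_EXTERNAL,cv2.CHAIN_APPROX_NONE); c=max(cs,key=cv2.contourArea)[:,0].astype(float)
    P=onplane(s,c,z); ys,xs=np.nonzero(m); A=onplane(s,np.c_[xs,ys],z)
    C,ax,d=rect(P); O,yaw=pose_from(kind,C,ax,A) if kind!='spanner' else (C,0)
    print(kind,'pocket',O.round(4),'yaw',round(yaw,2),'dims',np.round(d,1),'exp',DIM[kind][0]+5,DIM[kind][1]+5); return O,yaw
E
python3 - <<'E'
from h import *
import pickle; s=pickle.load(open('/tmp/tray.pkl','rb'))
g=s['img'].max(2); print(g[100,90],g[110,190],g[60,220],g[160,160:210:5],g[68,195:210])
for thr in (80,110,140):
    for k,p in dict(stirrup=(192,115),bracket=(243,110),tkey=(292,100),spanner=(343,110)).items(): pocket(s,k,p,thr)
E
```

```text
141 63 241 [232 234 235 236 237 237 239 240 240 241] [ 60  58  65 111 160 150  97  65  59  61  62  61  62  64  63]
stirrup pocket [0.4886 0.0608] yaw 4.12 dims [105.5  54.8] exp 109 59
x-check should be +10: 25.010542129321095
bracket pocket [ 0.4934 -0.0047] yaw 3.88 dims [100.6  60.7] exp 105 65
tkey pocket [ 0.3798 -0.0165] yaw 89.86 dims [811.9 463.1] exp 115 81
spanner pocket [ 0.5018 -0.125 ] yaw 0 dims [120.8  46.9] exp 125 51
stirrup pocket [0.4886 0.0607] yaw 4.19 dims [106.8  56.9] exp 109 59
x-check should be +10: 12.426039014034544
bracket pocket [ 0.4931 -0.0045] yaw 3.81 dims [102.1  62.6] exp 105 65
tkey pocket [ 0.4974 -0.065 ] yaw 3.93 dims [112.2  77.6] exp 115 81
spanner pocket [ 0.5016 -0.1249] yaw 0 dims [122.3  48.7] exp 125 51
stirrup pocket [0.5046 0.0441] yaw 94.06 dims [123.2 107.6] exp 109 59
x-check should be +10: -4.079519074175202
bracket pocket [0.5076 0.0443] yaw 94.06 dims [123.2 107.6] exp 105 65
tkey pocket [ 0.4973 -0.0646] yaw 4.05 dims [113.2  78.2] exp 115 81
spanner pocket [ 0.5016 -0.1246] yaw 0 dims [123.3  49.1] exp 125 51
```

play_rows --commands "0.8 96 -405 -100 -167;0.8 96 -405 -100 -167;0.8 96 -405 -100 -167;0.8 96 -405 -100 -167;0.8 96 -405 -100 -167;0.8 96 -405 -100 -167;0.8 96 -405 -100 -167;0.8 96 -405 -100 -167;0.8 96 -405 -100 -167;0.8 96 -405 -100 -167"

```text
time: 3.1
ee_pos: [0.4593, -0.4697, 0.128]
tcp_rot: [-170.7, 1.9, -49.6]
wrist_force: [0.6, 0.2, 0.4]
opening: 0.0682
```

play_rows --commands "0.8 0 0 0 0;0.8 0 0 0 0;0.8 0 0 0 0"

```text
time: 3.35
ee_pos: [0.4608, -0.4644, 0.1325]
tcp_rot: [-170.7, 1.7, -49.2]
wrist_force: [-0.6, 0.7, -0.3]
opening: 0.0681
```

play_rows --commands "0.8 0 0 0 -7;0.8 0 0 0 -14;0.8 0 0 0 -14;0.8 0 0 0 -14"

```text
time: 3.68
ee_pos: [0.3993, -0.504, 0.1335]
tcp_rot: [-168.0, 1.8, -56.8]
wrist_force: [-0.3, 0.1, -0.5]
opening: 0.0682
```

```bash
python3 -c "
from h import *
o=get_obs(); print(o)"
```

```text
{'time': 3.6833, 'q': array([-56.88818197,  18.53745964,  14.347889  ,  87.61606537,
        11.97921358, 179.93317492]), 'qd': array([-11.47715283,  -3.59396518,  -4.30884297,  -0.93732115,
        -4.12732446,   0.11358914]), 'joint_efforts': array([ 7.76169151e-01, -6.63308215e+01,  4.70035028e+01,  4.11884431e-01,
        9.53241661e-01, -2.56284744e-03]), 'ee_pos': array([ 0.39931619, -0.5039881 ,  0.13352181]), 'tcp_rot': array([-168.01873358,    1.79176484,  -56.82278017]), 'wrist_force': array([-0.27154882,  0.05885929, -0.53908923]), 'torque': array([-0.10684163,  0.14216177,  0.02372887]), 'opening': 0.06823017190039261}
```

play_rows --commands "0.8 0 0 0 7;0.8 0 0 0 14;0.8 0 0 0 21;0.8 0 0 0 28;0.8 0 0 0 35;0.8 0 0 0 42;0.8 0 0 0 42;0.8 0 0 0 42"

```text
time: 4.35
ee_pos: [0.4007, -0.5035, 0.1328]
tcp_rot: [-168.0, 1.9, -14.9]
wrist_force: [-0.5, 0.2, 0.2]
opening: 0.0687
```

play_rows --commands "0.8 0 0 10 7;0.8 0 0 20 14;0.8 0 0 30 21;0.8 0 0 40 28;0.8 0 0 50 35;0.8 0 0 60 42;0.8 0 0 70 49;0.8 0 0 80 56;0.8 0 0 90 63;0.8 0 0 100 70"

```text
time: 5.18
ee_pos: [0.4001, -0.5038, 0.2334]
tcp_rot: [-168.0, 1.9, 55.3]
wrist_force: [-0.0, 0.2, 0.7]
opening: 0.0683
```

play_rows --commands "0.8 0 0 0 7;0.8 0 0 0 14;0.8 0 0 0 21;0.8 0 0 0 28;0.8 0 0 0 35;0.8 0 0 0 42;0.8 0 0 0 49;0.8 0 0 0 56;0.8 0 0 0 63;0.8 0 0 0 70"

```text
time: 6.02
ee_pos: [0.4001, -0.5036, 0.2331]
tcp_rot: [-168.0, 2.0, 125.3]
wrist_force: [0.2, 0.4, 0.0]
opening: 0.0683
```

play_rows --commands "0.8 0 0 0 7;0.8 0 0 0 14;0.8 0 0 0 21;0.8 0 0 0 28;0.8 0 0 0 35;0.8 0 0 0 42;0.8 0 0 0 49;0.8 0 0 0 56;0.8 0 0 0 63;0.8 0 0 0 70"

```text
time: 6.85
ee_pos: [0.3999, -0.5035, 0.2333]
tcp_rot: [-167.9, 2.0, -164.7]
wrist_force: [-0.5, 0.1, -0.9]
opening: 0.068
```

play_rows --commands "0.8 0 0 0 7;0.8 0 0 0 14;0.8 0 0 0 21;0.8 0 0 0 28;0.8 0 0 0 35;0.8 0 0 0 42;0.8 0 0 0 49;0.8 0 0 0 56;0.8 0 0 0 63;0.8 0 0 0 70"

```text
time: 7.68
ee_pos: [0.3998, -0.5036, 0.2334]
tcp_rot: [-167.9, 1.8, -94.7]
wrist_force: [-0.2, 0.5, 0.4]
opening: 0.0682
```

```bash
cat > q.py <<'E'
from h import *
o=get_obs(); print(o['time'],o['q'].round(2),o['ee_pos'].round(4),o['tcp_rot'].round(2),'pit',(o['q'][3]-o['q'][2]+o['q'][1]).round(2), o['wrist_force'].round(1),o['opening'])
E
python3 q.py
```

```text
7.6833 [ -56.22   11.25   16.5    89.08   10.57 -140.77] [ 0.3998 -0.5036  0.2334] [-167.92    1.85  -94.69] pit 83.84 [-0.2  0.5  0.4] 0.06815359257266201
```

play_rows --commands "0.8 0 0 0 7;0.8 0 0 0 14;0.8 0 0 0 21;0.8 0 0 0 28;0.8 0 0 0 35;0.8 0 0 0 40;0.8 0 0 0 44;0.8 0 0 0 44;0.8 0 0 0 44"

```text
time: 8.43
ee_pos: [0.4238, -0.4865, 0.2329]
tcp_rot: [-169.3, 1.9, -53.9]
wrist_force: [-0.8, 0.0, 0.4]
opening: 0.0685
```

```bash
python3 q.py
```

```text
8.4333 [ -53.66   20.47   27.96   99.32   10.72 -179.76] [ 0.4238 -0.4865  0.2329] [-169.29    1.88  -53.89] pit 91.83 [-0.8  0.   0.4] 0.06851281122800494
```

play_rows --commands "0.8 0 0 0 7;0.8 0 0 0 15;0.8 0 0 0 15;0.8 0 0 0 15"

```text
time: 8.77
ee_pos: [0.4765, -0.4364, 0.2327]
tcp_rot: [-172.4, 2.1, -46.0]
wrist_force: [-0.2, -0.7, -0.7]
opening: 0.0681
```

```bash
python3 q.py
```

```text
8.7667 [ -45.84   21.12   29.05   99.97    7.63 -179.86] [ 0.4765 -0.4364  0.2327] [-172.37    2.06  -45.98] pit 92.04 [-0.2 -0.7 -0.7] 0.0681143036385846
```

play_rows --commands "0.8 0 0 0 7;0.8 0 0 0 14;0.8 0 0 0 21;0.8 0 0 0 28;0.8 0 0 0 30;0.8 0 0 0 30;0.8 0 0 0 30"

```text
time: 9.35
ee_pos: [0.5365, -0.3492, 0.2323]
tcp_rot: [-179.1, 3.0, -33.6]
wrist_force: [0.8, -0.2, 0.4]
opening: 0.0681
```

```bash
python3 q.py
```

```text
9.35 [ -33.48   21.51   29.76  101.22    0.94 -179.92] [ 0.5365 -0.3492  0.2323] [-179.06    2.97  -33.56] pit 92.97 [ 0.8 -0.2  0.4] 0.06809323426666097
```

play_rows --commands "0.8 0 0 0 4;0.8 0 0 0 4;0.8 0 0 0 4"

```text
time: 9.6
ee_pos: [0.5463, -0.3332, 0.2324]
tcp_rot: [-179.9, 3.0, -31.5]
wrist_force: [0.1, -1.6, 0.2]
opening: 0.0679
```

```bash
python3 q.py
```

```text
9.6 [-3.1410e+01  2.1500e+01  2.9750e+01  1.0123e+02  8.0000e-02 -1.7993e+02] [ 0.5463 -0.3332  0.2324] [-179.93    2.97  -31.48] pit 92.97 [ 0.1 -1.6  0.2] 0.06788705233517893
```

play_rows --commands "0.8 0 0 0 -7;0.8 0 0 0 -10;0.8 30 -18 0 -10;0.8 60 -36 0 -10;0.8 90 -55 0 -10;0.8 90 -55 0 -10"

```text
time: 10.1
ee_pos: [0.6366, -0.3908, 0.2311]
tcp_rot: [-179.9, 3.0, -41.6]
wrist_force: [0.6, -0.9, -0.3]
opening: 0.0684
```

```bash
python3 q.py
```

```text
10.1 [ -31.76   42.86   60.54  110.63    0.58 -170.13] [ 0.6366 -0.3908  0.2311] [-179.94    3.01  -41.65] pit 92.95 [ 0.6 -0.9 -0.3] 0.06838455094230628
```

play_rows --commands "0.8 0 0 0 7;0.8 9 -5 0 7;0.8 17 -10 0 7;0.8 26 -15 0 7;0.8 26 -15 0 7;0.8 26 -15 0 7"

```text
time: 10.6
ee_pos: [0.6564, -0.4015, 0.2288]
tcp_rot: [-179.9, 2.5, -34.6]
wrist_force: [-0.6, 0.6, 0.8]
opening: 0.0683
```

```bash
python3 q.py
```

```text
10.6 [ -31.53   49.27   70.74  113.93    0.22 -176.93] [ 0.6564 -0.4015  0.2288] [-179.92    2.46  -34.61] pit 92.46 [-0.6  0.6  0.8] 0.06826274114330913
```

Pushing outward reduces the pitch, so I continue.

play_rows --commands "0.8 9 -5 0 0;0.8 17 -10 0 0;0.8 26 -15 0 0;0.8 34 -20 0 0;0.8 34 -20 0 0;0.8 34 -20 0 0"

```text
time: 11.1
ee_pos: [0.6725, -0.4098, 0.2149]
tcp_rot: [-179.9, 1.2, -34.6]
wrist_force: [-0.0, 0.4, -0.1]
opening: 0.0682
```

```bash
python3 q.py
```

```text
11.1 [ -31.43   50.23   70.72  111.65    0.21 -176.88] [ 0.6725 -0.4098  0.2149] [-179.85    1.18  -34.55] pit 91.17 [-0.   0.4 -0.1] 0.06815113089336608
```

play_rows --commands "0.8 9 -5 0 0;0.8 17 -10 0 0;0.8 26 -15 0 0;0.8 32 -19 0 0;0.8 32 -19 0 0;0.8 32 -19 0 0"

```text
time: 11.6
ee_pos: [0.6873, -0.4183, 0.2025]
tcp_rot: [-179.8, -0.1, -34.6]
wrist_force: [-1.0, -0.5, -0.3]
opening: 0.0684
```

```bash
python3 q.py
```

```text
11.6 [ -31.4    51.1    70.7   109.46    0.22 -176.84] [ 0.6873 -0.4183  0.2025] [-1.7978e+02 -1.2000e-01 -3.4560e+01] pit 89.86 [-1.  -0.5 -0.3] 0.06836046277326248
```

play_rows --commands "0.8 -20 0 0 -7;0.8 -40 0 0 -14;0.8 -60 0 0 -21;0.8 -80 0 0 -28;0.8 -100 0 0 -35;0.8 -120 0 0 -42;0.8 -140 0 0 -49;0.8 -160 0 0 -56;0.8 -173 -4 0 -63;0.8 -173 -4 0 -70"

```text
time: 12.43
ee_pos: [0.512, -0.4229, 0.2044]
tcp_rot: [-179.7, -0.2, -105.0]
wrist_force: [0.5, 0.3, 0.1]
opening: 0.0684
```

play_rows --commands "0.8 0 0 0 -7;0.8 0 0 0 -14;0.8 0 0 0 -21;0.8 0 0 0 -28;0.8 0 0 0 -35;0.8 0 0 0 -42;0.8 0 0 0 -49;0.8 0 0 0 -56;0.8 0 0 0 -63;0.8 0 0 0 -70"

```text
time: 13.27
ee_pos: [0.5143, -0.4223, 0.2034]
tcp_rot: [-179.8, -0.1, -174.9]
wrist_force: [-0.5, -0.4, 0.6]
opening: 0.0682
```

play_rows --commands "0.8 0 0 0 -7;0.8 0 0 0 -14;0.8 0 0 0 -21;0.8 0 0 0 -28;0.8 0 0 0 -35;0.8 0 0 0 -42;0.8 0 0 0 -49;0.8 0 0 0 -56;0.8 0 0 0 -63;0.8 0 0 0 -70"

```text
time: 14.1
ee_pos: [0.5143, -0.4223, 0.2035]
tcp_rot: [-179.8, -0.1, 115.1]
wrist_force: [-0.0, -0.8, -0.2]
opening: 0.0683
```

play_rows --commands "0.8 0 0 0 -7;0.8 0 0 0 -14;0.8 0 0 0 -21;0.8 0 0 0 -28;0.8 0 0 0 -35;0.8 0 0 0 -42;0.8 0 0 0 -49;0.8 0 0 0 -56;0.8 0 0 0 -63;0.8 0 0 0 -70"

```text
time: 14.93
ee_pos: [0.5143, -0.4223, 0.2034]
tcp_rot: [-179.8, -0.2, 45.1]
wrist_force: [0.9, -0.3, 0.2]
opening: 0.0687
```

```bash
python3 q.py
```

```text
14.9333 [-39.47  21.38  26.42  95.22   0.18  95.44] [ 0.5143 -0.4223  0.2034] [-1.798e+02 -1.600e-01  4.510e+01] pit 90.18 [ 0.9 -0.3  0.2] 0.06866660033622689
```

play_rows --commands "0.8 0 0 0 -7;0.8 0 0 0 -14;0.8 0 0 0 -21;0.8 0 0 0 -28;0.8 0 0 0 -32.4;0.8 0 0 0 -32.4;0.8 0 0 0 -32.4"

```text
time: 15.52
ee_pos: [0.5143, -0.4223, 0.2033]
tcp_rot: [-179.8, -0.2, 13.2]
wrist_force: [0.3, 0.1, -0.2]
opening: 0.0684
```

Run:
```python
from h import *
s=snap('wrist'); save(s,'w3.png'); print(proj(s,[[.5137,-.422,.022]]), s['o']['ee_pos'],s['o']['tcp_rot'])
```

```text
[[255.96182187 173.62158493]] [ 0.51428503 -0.42231807  0.20331718] [-1.79793565e+02 -1.74393739e-01  1.31926713e+01]
```

View pics/w3.png

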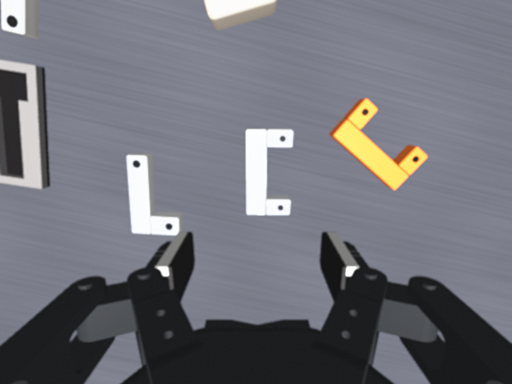

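Run:
```python
from h import *
s=snap('wrist'); O,y=fitting(s,'stirrup',(257,170)); fitting(s,'bracket',(140,190))
print('delta mm',(O-s['o']['ee_pos'][:2])*1000,'turn',(y+180)-s['o']['tcp_rot'][2])
```

```text
stirrup [ 0.5142 -0.4219] yaw -167.27 dims [103.8  54.2] (104, 54)
x-check should be +10: 7.711535066682986
bracket [ 0.4543 -0.288 ] yaw -170.12 dims [100.5  59.7] (100, 60)
delta mm [-0.12153697  0.37113547] turn -0.481345390118733
```

play_rows --commands "0.7 0 0.4 -40 -0.5;0.7 0 0.4 -80 -0.5;0.7 0 0.4 -120 -0.5;0.7 0 0.4 -150 -0.5;0.7 0 0.4 -170 -0.5;0.7 0 0.4 -185 -0.5;0.7 0 0.4 -190 -0.5;0.7 0 0.4 -190 -0.5"

```text
time: 16.28
ee_pos: [0.5137, -0.4214, 0.0116]
tcp_rot: [-179.7, -0.1, 12.6]
wrist_force: [-0.0, 0.0, 1.7]
opening: 0.0597
```

play_rows --commands "0 0 0 0 0;0 0 0 0 0;0 0 0 0 0;0 0 0 0 0;0 0 0 0 0;0 0 0 0 0;0 0 0 0 0;0 0 0 0 0" --force 60

```text
time: 16.95
ee_pos: [0.5151, -0.4225, 0.015]
tcp_rot: [-179.9, -0.3, 12.6]
wrist_force: [-1.0, 0.6, 6.6]
opening: 0.0218
```

```bash
python3 q.py
```

```text
16.95 [-39.48  21.85   6.15  74.22   0.27 127.97] [ 0.5151 -0.4225  0.015 ] [-179.9    -0.26   12.55] pit 89.92 [-1.   0.6  6.6] 0.02183750512176106
```

play_rows --commands "0 0 0 10 0;0 0 0 30 0;0 0 0 60 0;0 0 0 60 0;0 0 0 60 0" --force 80

```text
time: 17.37
ee_pos: [0.5153, -0.4228, 0.0758]
tcp_rot: [-180.0, -0.3, 12.5]
wrist_force: [0.2, 0.3, -1.9]
opening: 0.0211
```

```bash
python3 q.py
python3 - <<'E'
from h import *
s=snap('wrist'); save(s,'w4.png')
E
```

```text
17.3667 [-39.48  20.56  11.25  80.53   0.26 127.97] [ 0.5153 -0.4228  0.0758] [-179.96   -0.31   12.55] pit 89.84 [ 0.2  0.3 -1.9] 0.02108012088153168
```

View pics/w4.png

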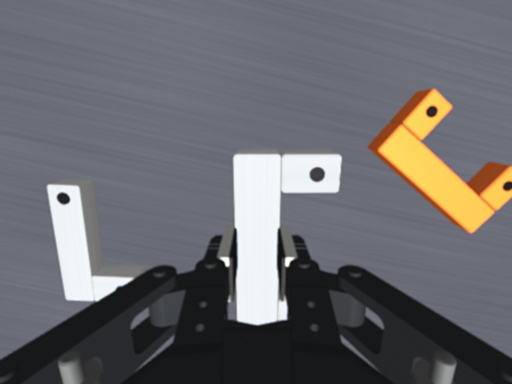

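Run:
```python
from h import *
s=snap('wrist'); o=s['o']; zt=o['ee_pos'][2]-.015+.022
P=onplane(s,[(234.5,154),(281.5,154),(341,154),(341,193),(236.5,215),(234.5,160)],zt)[:,:2]
R=Rm(o['tcp_rot'])[:2,:2]; L=(P-o['ee_pos'][:2])@R*1000
print(L.round(1))
```

```text
[[50.6 -9.8]
 [50.5 13.3]
 [50.5 42.6]
 [30.6 44.2]
 [18.6 -9.5]
 [47.6 -9.9]]
```

play_rows --commands "0 0 0 30 7;0 0 0 60 14;0 0 0 100 21;0 -1 20 120 28;0 -2 40 120 35;0 -4 60 120 42;0 -6 80 120 49;0 -8 100 120 56;0 -9 120 120 63;0 -10 140 120 70"

```text
time: 18.3
ee_pos: [0.5036, -0.2807, 0.1915]
tcp_rot: [-179.6, -0.2, 82.9]
wrist_force: [0.8, 1.3, -2.2]
opening: 0.0211
```

play_rows --commands "0 -1 25 0 7;0 -2 50 0 14;0 -3 75 0 21;0 -4 100 0 28;0 -6 125 0 35;0 -8 150 0 42;0 -9 175 0 49;0 -10 200 0 56;0 -11 225 0 63;0 -12 250 0 70"

```text
time: 19.13
ee_pos: [0.4916, -0.0307, 0.1917]
tcp_rot: [-179.7, -0.3, 152.9]
wrist_force: [0.4, 0.5, -2.6]
opening: 0.0212
```

play_rows --commands "0 -1 25 0 7;0 -1 50 0 14;0 -2 70 0 21;0 -2 85 0 28;0 -3 94 0 31.6;0 -3 94 0 31.6;0 -3 94 0 31.6;0 -3 94 0 31.6"

```text
time: 19.8
ee_pos: [0.4891, 0.0616, 0.1924]
tcp_rot: [-179.8, -0.2, -176.0]
wrist_force: [-0.0, -0.8, -2.5]
opening: 0.0214
```

```bash
python3 q.py
python3 - <<'E'
from h import *
s=snap('wrist'); save(s,'w5.png')
import pickle; pickle.dump(s,open('/tmp/tray2.pkl','wb'))
E
```

```text
19.8 [ 7.31 -3.22 -2.54 90.92 -0.23  3.31] [0.4891 0.0616 0.1924] [-179.76   -0.22 -176.01] pit 90.24 [-0.  -0.8 -2.5] 0.02140126147188654
```

View pics/w5.png

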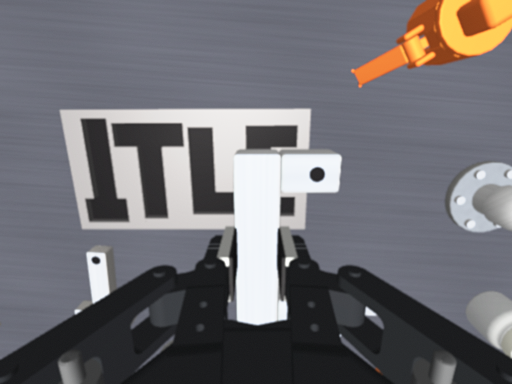

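Run:
```python
from h import *
import pickle; s=pickle.load(open('/tmp/tray2.pkl','rb')); s1=pickle.load(open('/tmp/tray.pkl','rb'))
for thr in (80,100,110): 
  pocket(s,'tkey',(153,180),thr)
  pocket(s,'bracket',(200,170),thr)
print('--')
# tray outer corners in both views
for n,S,near in (('yaw0',s1,(225,130)),('yaw184',s,(178,180))):
    m=S['img'].min(2)>190 if n=='yaw0' else S['img'].min(2)>150
    print(n,S['img'][near[1],near[0]])
```

```text
tkey pocket [ 0.4968 -0.0652] yaw 4.07 dims [111.2  78. ] exp 115 81
x-check should be +10: 4.494578496499548
bracket pocket [ 0.4933 -0.0121] yaw 3.97 dims [100.1  47.7] exp 105 65
tkey pocket [ 0.4969 -0.0652] yaw 3.86 dims [111.1  78.7] exp 115 81
x-check should be +10: 4.429331018287394
bracket pocket [ 0.4928 -0.0121] yaw 4.04 dims [101.2  48.9] exp 105 65
tkey pocket [ 0.4976 -0.0653] yaw 3.86 dims [112.4  79. ] exp 115 81
x-check should be +10: 4.383667240066356
bracket pocket [ 0.4934 -0.012 ] yaw 4.05 dims [102.5  49.2] exp 105 65
--
yaw0 [245 243 243]
yaw184 [222 219 217]
```

play_rows --commands "0 -1 -0.8 -40 0;0 -1 -0.8 -80 0;0 -1 -0.8 -120 0;0 -1 -0.8 -145 0;0 -1 -0.8 -155 0;0 -1 -0.8 -155 0;0 -1 -0.8 -155 0"

```text
time: 20.43
ee_pos: [0.4888, 0.0609, 0.039]
tcp_rot: [-179.8, -0.1, -175.9]
wrist_force: [0.1, -0.1, -1.0]
opening: 0.021
```

```bash
python3 q.py
python3 - <<'E'
from h import *
s=snap('wrist'); save(s,'w6.png',(100,80,480,330),2.1)
E
```

```text
20.4333 [  7.23  -1.96 -18.32  73.77  -0.22   3.16] [0.4888 0.0609 0.039 ] [-1.7978e+02 -1.2000e-01 -1.7593e+02] pit 90.13 [ 0.1 -0.1 -1. ] 0.021022110294240306
```

View pics/w6.png

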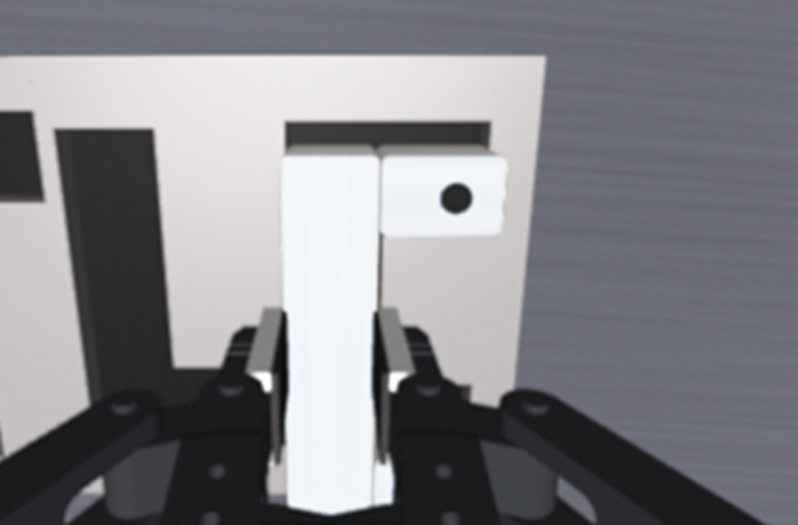

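Run:
```python
from h import *
s=snap('wrist'); o=s['o']; R=Rm(o['tcp_rot'])[:2,:2]
f=lambda uv,z:((onplane(s,uv,z)[:,:2]-o['ee_pos'][:2])@R*1000).round(1)
c=lambda l:[(100+a/2.1-.25,80+b/2.1-.25) for a,b in l]
print('pocket',f(c([(285,123),(491,123)]),.014))
print('part top',f(c([(283,157),(504,157)]),.046)); print('part bottom',f(c([(286,146),(499,147)]),.024))
```

```text
pocket [[ 54.3 -14.1]
 [ 54.2  44.9]]
part top [[ 49.4 -12.2]
 [ 49.4  39.9]]
part bottom [[ 49.  -13.1]
 [ 48.7  44.8]]
```

Run:
```python
from h import *
s=snap('wrist'); o=s['o']; R=Rm(o['tcp_rot'])
def pr(L): return ((proj(s,o['ee_pos']+np.array(L)/1000@R.T)-[100,80]+.25)*2.1).round(0)
for dx,dz in ((0,0),(-.6,0),(-3,0),(-3,5)):
    print(dx,dz,[pr([[52+dx,y,-7+dz+h] ]).tolist() for y in (-12,42) for h in (0,22)], pr([[52+dx,12,-7+dz],[32+dx,42,-7+dz]]).tolist())
g=s['img'][140:160,240].tolist(); print(g)
```

```text
0 0 [[[283.0, 146.0]], [[289.0, 135.0]], [[515.0, 146.0]], [[490.0, 135.0]]] [[386.0, 146.0], [508.0, 229.0]]
-0.6 0 [[[283.0, 149.0]], [[290.0, 138.0]], [[515.0, 149.0]], [[490.0, 138.0]]] [[386.0, 149.0], [508.0, 231.0]]
-3 0 [[[283.0, 159.0]], [[290.0, 147.0]], [[514.0, 159.0]], [[489.0, 146.0]]] [[386.0, 159.0], [507.0, 241.0]]
-3 5 [[[285.0, 156.0]], [[291.0, 144.0]], [[508.0, 156.0]], [[485.0, 144.0]]] [[384.0, 156.0], [501.0, 235.0]]
[[64, 60, 62], [65, 62, 63], [63, 61, 62], [63, 61, 61], [63, 60, 61], [61, 59, 61], [61, 58, 60], [63, 62, 63], [80, 79, 80], [111, 110, 109], [134, 134, 133], [144, 144, 143], [149, 149, 147], [171, 173, 175], [212, 217, 225], [239, 243, 247], [244, 247, 251], [244, 247, 251], [244, 247, 250], [244, 247, 250]]
```

Run:
```python
from h import *
s=snap('wrist'); o=s['o']; R=Rm(o['tcp_rot'])
def pr(L): return ((proj(s,o['ee_pos']+np.array(L)/1000@R.T))).round(1)
for dz in (-7,-2):
  for x in (49,35,20,5): print(dz,x,pr([[x,-13,dz],[x,11,dz]]).tolist())
im=s['img'].min(2).astype(int)
for v in (160,170,180,200,220,240,260,280,300,310): 
    r=im[v,215:300]; b=np.nonzero(r>215)[0]+215; print(v,b.min(),b.max(), [x for x in range(270,290) if im[v,x]<im[v,x-1]-8][:4])
save(s,'w6b.png',(200,130,360,330),3)
```

```text
-7 49 [[232.7, 155.6], [281.5, 155.5]]
-7 35 [[233.4, 183.1], [280.8, 183.1]]
-7 20 [[234.1, 211.0], [280.2, 211.0]]
-7 5 [[234.8, 237.3], [279.5, 237.3]]
-2 49 [[233.5, 154.1], [280.6, 154.0]]
-2 35 [[234.2, 180.7], [280.0, 180.7]]
-2 20 [[234.8, 207.8], [279.4, 207.8]]
-2 5 [[235.5, 233.4], [278.8, 233.3]]
160 215 299 [280, 281]
170 215 299 [280, 281]
180 215 299 [280]
200 234 278 [279, 280]
220 235 278 [279, 280]
240 238 276 [276, 277, 278, 279]
260 224 290 [276, 277, 278, 279]
280 237 277 [277, 278, 279, 280]
300 237 276 [277, 278, 280, 281]
310 237 286 [277, 286, 287, 288]
```

View pics/w6b.png

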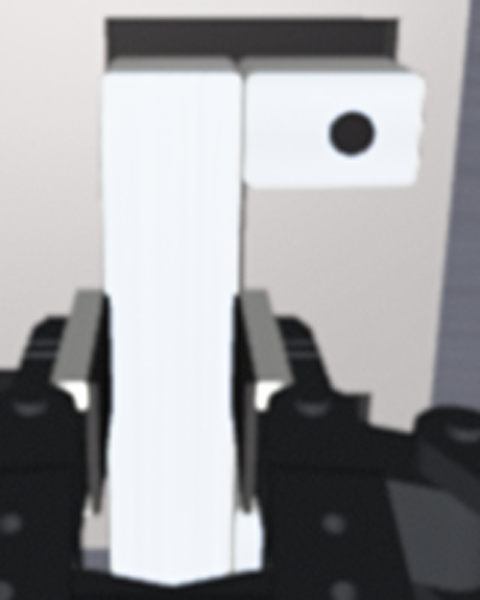

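play_rows --commands "0 -2.8 1.2 0 0;0 -2.8 1.2 -5 0;0 -2.8 1.2 -5 0;0 -2.8 1.2 -5 0"

```text
time: 20.97
ee_pos: [0.4853, 0.0625, 0.0328]
tcp_rot: [-179.8, -0.2, -175.9]
wrist_force: [-0.3, -0.1, -2.7]
opening: 0.0212
```

```bash
python3 q.py
python3 - <<'E'
from h import *
s=snap('wrist'); save(s,'w7.png',(180,110,380,290),4)
E
```

```text
20.9667 [  7.47  -2.15 -19.22  73.13  -0.21   3.32] [0.4853 0.0625 0.0328] [-179.78   -0.19 -175.85] pit 90.2 [-0.3 -0.1 -2.7] 0.021169747740978986
```

View pics/w7.png

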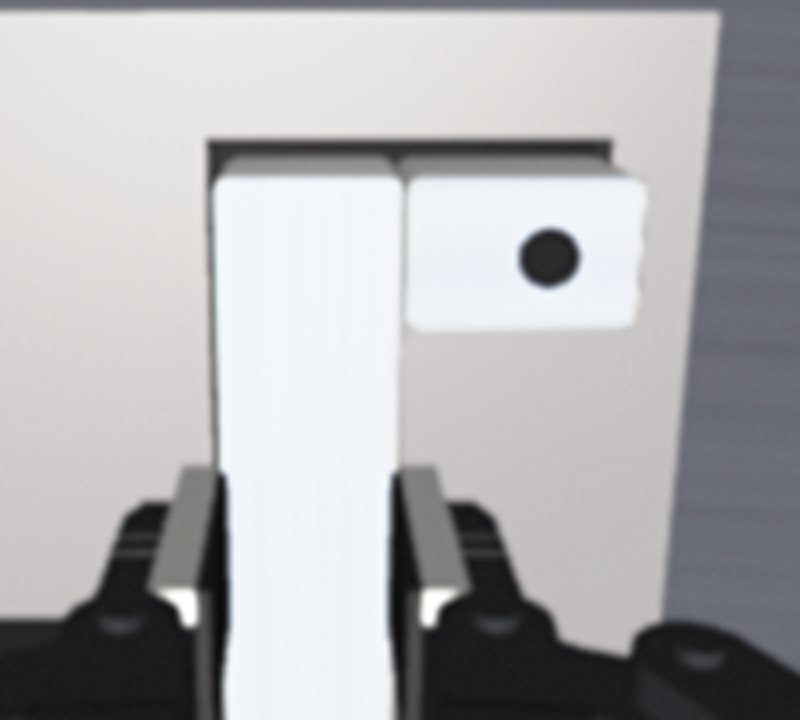

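play_rows --commands "0 0 -0.7 0 0;0 0 -0.7 -3 0;0 0 -0.7 -6 0;0 0 -0.7 -8 0;0 0 -0.7 -8 0"

```text
time: 21.43
ee_pos: [0.4851, 0.0617, 0.0243]
tcp_rot: [-179.8, -0.2, -175.9]
wrist_force: [0.5, -1.1, -2.0]
opening: 0.0212
```

```bash
python3 q.py
python3 - <<'E'
from h import *
s=snap('wrist'); save(s,'w8.png',(180,110,380,290),4)
E
```

```text
21.4333 [  7.37  -1.87 -19.9   72.19  -0.21   3.24] [0.4851 0.0617 0.0243] [-179.77   -0.22 -175.86] pit 90.23 [ 0.5 -1.1 -2. ] 0.021224424142878142
```

View pics/w8.png

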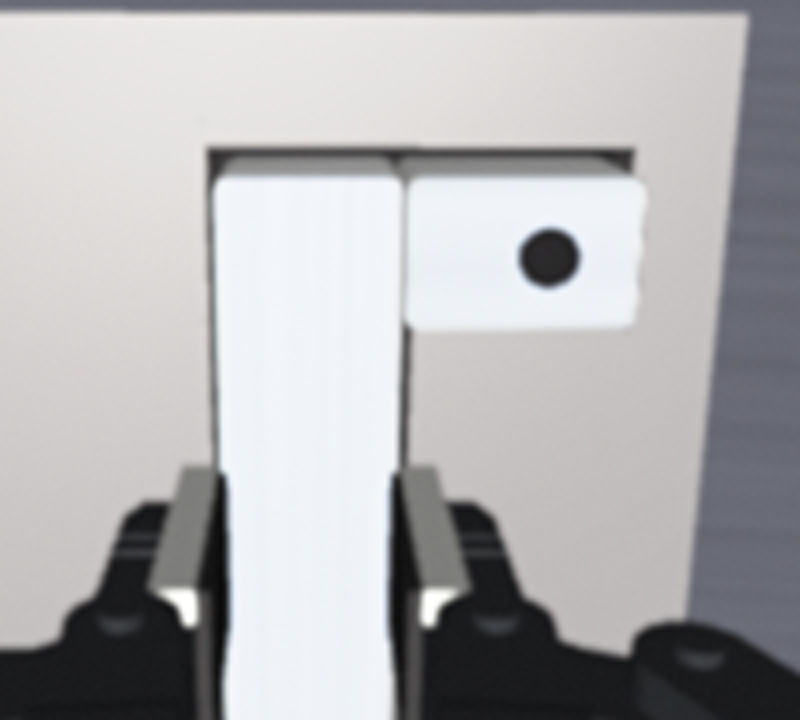

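play_rows --commands "0 0.7 0.2 -2 0;0 0.7 0.2 -4 0;0 0.7 0.2 -5 0;0 0.7 0.2 -5 0"

```text
time: 21.82
ee_pos: [0.4861, 0.062, 0.0196]
tcp_rot: [-179.8, -0.2, -175.9]
wrist_force: [0.5, 0.1, -2.4]
opening: 0.021
```

```bash
python3 q.py
python3 - <<'E'
from h import *
s=snap('wrist'); save(s,'w9.png',(180,110,380,290),4)
E
```

```text
21.8167 [  7.39  -1.61 -20.18  71.63  -0.21   3.25] [0.4861 0.062  0.0196] [-179.77   -0.19 -175.86] pit 90.2 [ 0.5  0.1 -2.4] 0.021013697220418088
```

View pics/w9.png

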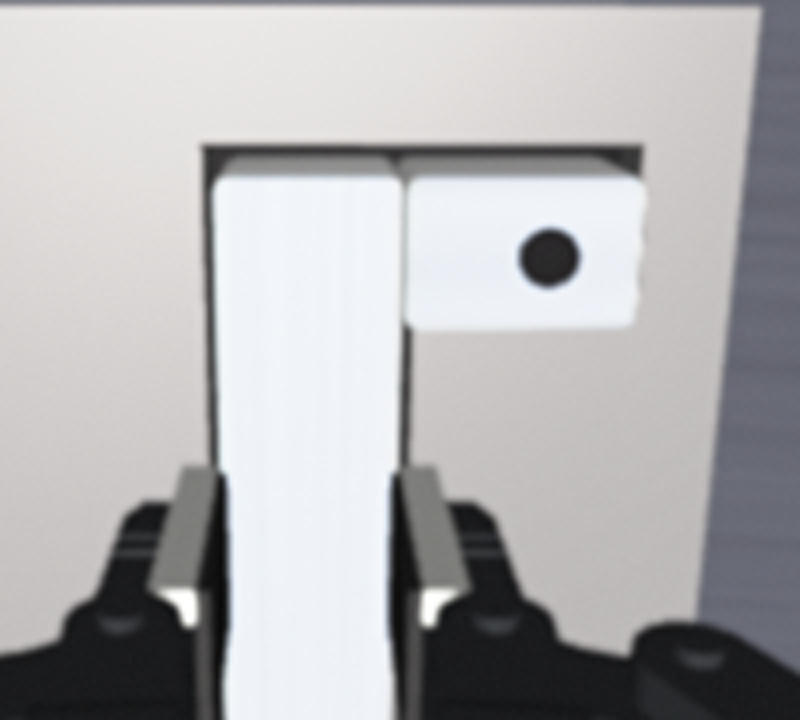

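play_rows --commands "0 0 0 -1 0;0 0 0 -2 0;0 0 0 -3 0;0 0 0 -3 0"

```text
time: 22.2
ee_pos: [0.4864, 0.062, 0.019]
tcp_rot: [-179.8, -0.1, -175.9]
wrist_force: [-8.9, -1.5, 17.9]
opening: 0.0211
```

play_rows --commands "0 0 0 -1 0;0.5 0 0 0 0;0.5 0 0 0 0;0.5 0 0 0 0;0.5 0 0 0 0;0.5 0 0 2 0;0.5 0 0 20 0;0.5 0 0 50 0;0.5 0 0 90 0;0.5 0 0 120 0"

```text
time: 23.03
ee_pos: [0.4862, 0.062, 0.1394]
tcp_rot: [-179.8, -0.1, -175.9]
wrist_force: [1.4, -0.5, 0.8]
opening: 0.0427
```

```bash
python3 q.py
python3 - <<'E'
from h import *
s=snap('wrist'); save(s,'w10.png');
E
```

```text
23.0333 [ 7.39 -3.93 -9.07 85.   -0.22  3.25] [0.4862 0.062  0.1394] [-1.7978e+02 -1.2000e-01 -1.7586e+02] pit 90.14 [ 1.4 -0.5  0.8] 0.04273225469759641
```

View pics/w10.png

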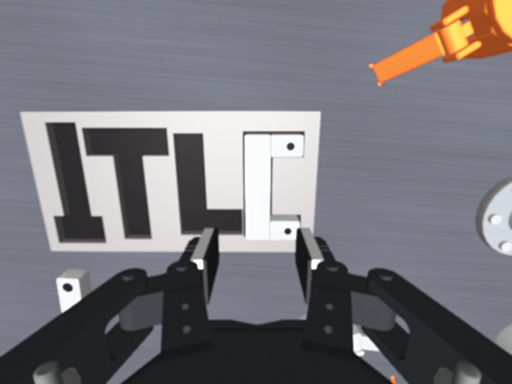

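Run:
```python
from h import *
s=snap('wrist'); save(s,'w11.png',(225,110,335,260),4)
import cv2
hsv=cv2.cvtColor(s['img'],cv2.COLOR_RGB2HSV)
print(s['img'][180,258],s['img'][150,230],s['img'][190,290])
```

```text
[249 251 253] [241 239 238] [229 227 227]
```

View pics/w11.png

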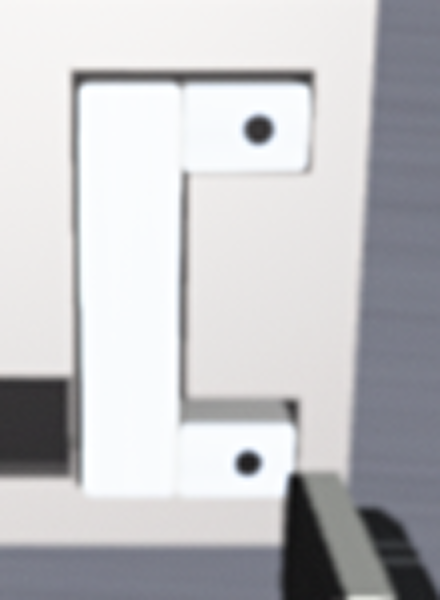

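play_rows --commands "0.7 0 0 20 -7;0.7 -4 -30 40 -14;0.7 -8 -60 60 -21;0.7 -12 -90 60 -28;0.7 -15 -120 60 -35;0.7 -18 -150 60 -42;0.7 -21 -180 60 -49;0.7 -24 -210 60 -56;0.7 -28 -240 60 -63;0.7 -30 -270 60 -70"

```text
time: 23.97
ee_pos: [0.4556, -0.2095, 0.1966]
tcp_rot: [-179.8, -0.2, 113.8]
wrist_force: [0.5, 0.9, -0.6]
opening: 0.06
```

play_rows --commands "0.7 0 0 0 -7;0.7 0 -15 0 -14;0.7 0 -30 0 -21;0.7 0 -45 0 -28;0.7 0 -60 0 -35;0.7 0 -75 0 -42;0.7 -8 -81 0 -49;0.7 -8 -81 0 -56;0.7 -8 -81 0 -63;0.7 -8 -81 0 -70"

```text
time: 24.8
ee_pos: [0.448, -0.2892, 0.1963]
tcp_rot: [-179.7, -0.1, 43.8]
wrist_force: [0.1, 1.1, 0.3]
opening: 0.0596
```

play_rows --commands "0.7 0 0 0 -7;0.7 0 0 0 -14;0.7 0 0 0 -21;0.7 0 0 0 -28;0.7 0 0 0 -34;0.7 0 0 0 -34;0.7 0 0 0 -34"

```text
time: 25.38
ee_pos: [0.4482, -0.289, 0.1966]
tcp_rot: [-179.8, -0.1, 10.3]
wrist_force: [0.3, 0.0, -0.4]
opening: 0.0598
```

```bash
python3 q.py
python3 - <<'E'
from h import *
s=snap('wrist'); save(s,'w12.png'); 
O,y=fitting(s,'bracket',proj(s,[[.4484,-.289,.022]])[0])
t=np.radians(y); G=O+.006*np.array([np.cos(t),np.sin(t)])
print('delta mm',(G-s['o']['ee_pos'][:2])*1000,'turn',(y+180)-s['o']['tcp_rot'][2])
E
```

```text
25.3833 [-32.96   2.15   3.25  91.17   0.28 136.71] [ 0.4482 -0.289   0.1966] [-1.7975e+02 -1.4000e-01  1.0330e+01] pit 90.07 [ 0.3  0.  -0.4] 0.05982035894205625
x-check should be +10: 7.432665678237585
bracket [ 0.4535 -0.2879] yaw -169.31 dims [99.8 59.4] (100, 60)
delta mm [-0.57999764 -0.0440419 ] turn 0.3508178258202417
```

View pics/w12.png

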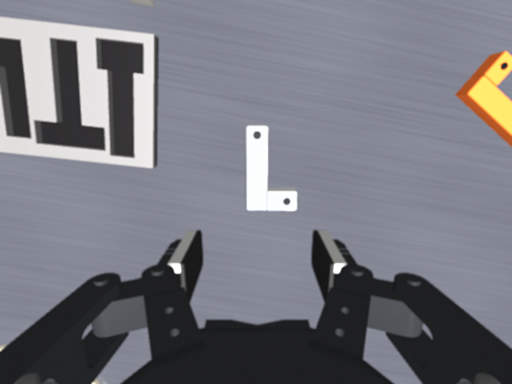

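play_rows --commands "0.6 -0.6 0 -40 0;0.6 -0.6 0 -80 0;0.6 -0.6 0 -120 0;0.6 -0.6 0 -150 0;0.6 -0.6 0 -170 0;0.6 -0.6 0 -180 0;0.6 -0.6 0 -182 0;0.6 -0.6 0 -182 0;0.6 -0.6 0 -182 0"

```text
time: 26.18
ee_pos: [0.4485, -0.2895, 0.0166]
tcp_rot: [-179.9, -0.3, 10.2]
wrist_force: [0.8, 0.0, 1.1]
opening: 0.0511
```

```bash
python3 q.py
python3 - <<'E'
from h import *
s=snap('wrist'); save(s,'w13.png');
E
```

```text
26.1833 [-32.99   4.15 -14.66  71.11   0.27 136.82] [ 0.4485 -0.2895  0.0166] [-179.86   -0.25   10.19] pit 89.91 [0.8 0.  1.1] 0.05114771454129918
```

View pics/w13.png

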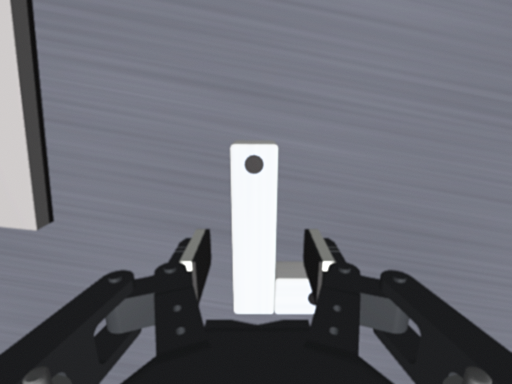

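play_rows --commands "0 0 0 0 0;0 0 0 0 0;0 0 0 0 0;0 0 0 0 0;0 0 0 0 0;0 0 0 0 0;0 0 0 0 0;0 0 0 0 0" --force 50

```text
time: 26.9
ee_pos: [0.4482, -0.2893, 0.0163]
tcp_rot: [-179.8, -0.2, 10.1]
wrist_force: [-0.2, 1.0, 4.4]
opening: 0.0221
```

```bash
python3 q.py
python3 - <<'E'
from h import *
s=snap('wrist'); save(s,'w14.png');
E
```

```text
26.9 [-32.99   4.14 -14.71  71.08   0.28 136.86] [ 0.4482 -0.2893  0.0163] [-179.84   -0.25   10.15] pit 89.93 [-0.2  1.   4.4] 0.022114117244389886
```

View pics/w14.png

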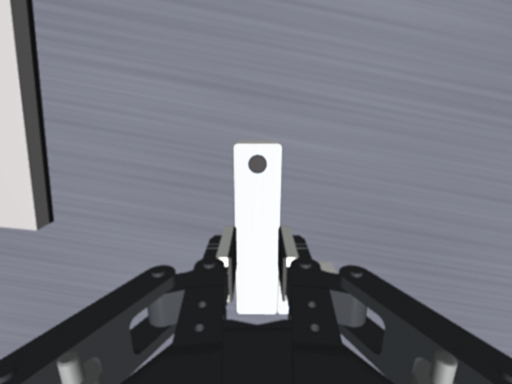

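Run:
```python
from h import *
s=snap('wrist'); o=s['o']
P=onplane(s,[(235,144),(281,144)],.022)[:,:2]; print(P.mean(0),np.linalg.norm(P[0]-P[1]))
t=np.radians(-169.6);a=np.array([np.cos(t),np.sin(t)])
print('expected far end',np.array([.4535,-.2879])-.05*a)
R=Rm(o['tcp_rot'])[:2,:2]
print('in tool', (P-o['ee_pos'][:2])@R*1000, (np.array([.4535,-.2879])-.05*a-o['ee_pos'][:2])@R*1000)
```

```text
[ 0.50300748 -0.281323  ] 0.022627417389869106
expected far end [ 0.50267857 -0.27887404]
in tool [[55.33547698 -9.55265272]
 [55.3178528  13.07467561]] [55.43455343 -0.70757059]
```

Run:
```python
from h import *
for i in range(3):
    s=snap('wrist'); o=s['o']; R=Rm(o['tcp_rot'])
    print(o['ee_pos'],o['tcp_rot'],s['e'],R.T@(s['e']-o['ee_pos']))
    P=onplane(s,[(234.5,160)],o['ee_pos'][2]+.007); print(R.T@(P[0]-o['ee_pos'])*1000)
    print((R.T@s['R']).round(4).tolist())
# synthetic at yaw 184
o['tcp_rot']=np.array([-179.78,-.12,-175.93]); R=Rm(o['tcp_rot']); c=get_calibration('wrist')['mount']
s['R']=R@c[:3,:3]; s['e']=o['ee_pos']+R@c[:3,3]
P=onplane(s,[(234.5,160)],o['ee_pos'][2]+.007); print(R.T@(P[0]-o['ee_pos'])*1000, R[:2,:2]@R[:2,:2].T)
```

```text
[ 0.44823688 -0.28932239  0.01630685] [-179.84170292   -0.24760064   10.15139034] [ 0.51777367 -0.27839941  0.159695  ] [ 0.07099238  0.00110853 -0.1430863 ]
[47.65355261 -9.88867051 -6.7668372 ]
[[-0.001, -0.9606, -0.2778], [1.0, -0.0011, 0.0001], [-0.0004, -0.2778, 0.9606]]
[ 0.44824602 -0.28933833  0.01630959] [-179.8445914    -0.24663426   10.15163467] [ 0.51778387 -0.27840753  0.15969662] [ 0.07099238  0.00110853 -0.1430863 ]
[47.65377523 -9.88856543 -6.76813737]
[[-0.001, -0.9606, -0.2778], [1.0, -0.0011, 0.0001], [-0.0004, -0.2778, 0.9606]]
[ 0.44825299 -0.28934832  0.01630917] [-179.84452655   -0.24904929   10.14727125] [ 0.51778576 -0.27842403  0.15969916] [ 0.07099238  0.00110853 -0.1430863 ]
[47.65342991 -9.88872824 -6.76611987]
[[-0.001, -0.9606, -0.2778], [1.0, -0.0011, 0.0001], [-0.0004, -0.2778, 0.9606]]
[47.66989423 -9.88097029 -6.86228609] [[ 9.99996700e-01 -7.22755865e-06]
 [-7.22755865e-06  9.99984170e-01]]
```

Run:
```python
from h import *
import pickle
for f in ('/tmp/tray.pkl','/tmp/tray2.pkl'):
    s=pickle.load(open(f,'rb')); o=s['o']; R=Rm(o['tcp_rot'])
    print(o['tcp_rot'],R.T@(s['e']-o['ee_pos']),(R.T@s['R']).round(4).tolist(),s['K'][0,2])
    for L in ([48,-10,-7],[48,-12,-7]): print(proj(s,o['ee_pos']+R@np.array(L)/1000))
    P=onplane(s,[(234.5,160)],o['ee_pos'][2]+.007); print(R.T@(P[0]-o['ee_pos'])*1000)
```

```text
[ 1.79975219e+02 -4.09956250e-02 -9.51211842e-02] [ 0.07118454  0.00103954 -0.14308399] [[-0.0011, -0.9607, -0.2778], [1.0, -0.0011, 0.0], [-0.0003, -0.2778, 0.9607]] 256.78773281947167
[[234.40403579 159.78877793]]
[[230.35597279 159.79385798]]
[47.88959511 -9.95745197 -6.9700437 ]
[-179.75713471   -0.22427793 -176.00590764] [ 0.07028803 -0.00107399 -0.14308158] [[-0.0011, -0.9603, -0.279], [1.0, -0.0009, -0.0006], [0.0004, -0.279, 0.9603]] 256.78773281947167
[[238.82913464 157.60774353]]
[[234.77318618 157.61232921]]
[ 46.77229164 -12.18149785  -6.76539379]
```

```bash
python3 - <<'E'
t=open('h.py').read()
t=t.replace("M=c['mount'];","M=np.array([[0,-.9605,-.2784,.0707],[1,0,0,0],[0,-.2784,.9605,-.1431]]);")
open('h.py','w').write(t)
E
python3 - <<'E'
from h import *
s=snap('wrist'); o=s['o']; R=Rm(o['tcp_rot'])
P=onplane(s,[(235,144),(281,144)],.022); print(((P-o['ee_pos'])@R*1000).round(2))
import pickle
for f,pk in (('/tmp/tray.pkl',dict(bracket=(243,110),tkey=(292,100),stirrup=(192,115))),('/tmp/tray2.pkl',dict(tkey=(153,180)))):
    s=pickle.load(open(f,'rb')); o=s['o']; R=Rm(o['tcp_rot']); M=np.array([[0,-.9605,-.2784,.0707],[1,0,0,0],[0,-.2784,.9605,-.1431]])
    s['R']=R@M[:,:3]; s['e']=o['ee_pos']+R@M[:,3]
    for k,p in pk.items(): pocket(s,k,p,100)
E
```

```text
[[ 54.97 -10.72  -5.42]
 [ 54.98  11.91  -5.48]]
x-check should be +10: 12.422672879678498
bracket pocket [ 0.4925 -0.0034] yaw 4.09 dims [101.8  62.1] exp 105 65
tkey pocket [ 0.4968 -0.064 ] yaw 3.87 dims [111.9  77.3] exp 115 81
stirrup pocket [0.4877 0.062 ] yaw 4.27 dims [106.4  56.1] exp 109 59
tkey pocket [ 0.4963 -0.064 ] yaw 3.92 dims [111.1  78.7] exp 115 81
```

play_rows --commands "0 0 0 15 0;0 0 0 50 0;0 0 0 90 7;0 5 20 120 14;0 10 40 120 21;0 15 60 120 28;0 20 80 120 35;0 25 100 120 42;0 30 120 120 49;0 35 140 120 56" --force 80

```text
time: 28.03
ee_pos: [0.4827, -0.148, 0.1351]
tcp_rot: [-179.8, -0.2, 66.5]
wrist_force: [0.2, -0.3, -2.1]
opening: 0.0211
```

play_rows --commands "0 2 20 0 7;0 4 40 0 14;0 6 60 0 21;0 8 80 0 28;0 10 100 0 35;0 12 120 0 42;0 14 140 0 49;0 14.3 145.9 0 56;0 14.3 145.9 0 63;0 14.3 145.9 0 70"

```text
time: 28.87
ee_pos: [0.4968, -0.0025, 0.135]
tcp_rot: [-179.8, -0.2, 136.6]
wrist_force: [-0.5, 0.6, -2.2]
opening: 0.0211
```

play_rows --commands "0 0 0 0 7;0 0 0 0 14;0 0 0 0 21;0 0 0 0 28;0 0 0 0 35;0 0 0 0 42;0 0 0 0 47.8;0 0 0 -20 47.8;0 0 0 -50 47.8;0 0 0 -80 47.8"

```text
time: 29.7
ee_pos: [0.4976, -0.0032, 0.055]
tcp_rot: [-179.8, -0.0, -176.0]
wrist_force: [0.9, -0.1, -2.7]
opening: 0.0207
```

play_rows --commands "0 0 0 -15 0;0 0 0 -15 0;0 0 0 -15 0"

```text
time: 29.95
ee_pos: [0.4964, -0.0031, 0.0399]
tcp_rot: [-179.8, -0.2, -176.1]
wrist_force: [0.1, -0.3, -1.7]
opening: 0.0209
```

```bash
python3 q.py
python3 - <<'E'
from h import *
s=snap('wrist'); save(s,'w15.png',(130,90,380,290),3)
E
```

```text
29.95 [ -0.22  -1.37 -17.65  73.94  -0.24  -4.17] [ 0.4964 -0.0031  0.0399] [-179.78   -0.24 -176.05] pit 90.22 [ 0.1 -0.3 -1.7] 0.020899145340212217
```

View pics/w15.png

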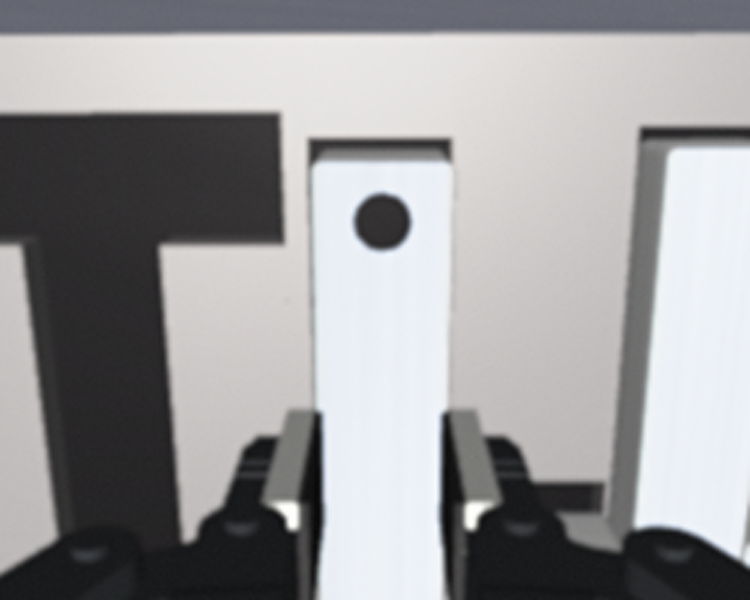

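Run:
```python
from h import *
s=snap('wrist'); o=s['o']; R=Rm(o['tcp_rot'])
f=lambda uv,z:((onplane(s,uv,z)-o['ee_pos'])@R*1000).round(1)[:,:2].tolist()
c=lambda l:[(130+a/3-.33,90+b/3-.33) for a,b in l]
print('pocket',f(c([(309,140),(452,140)]),.014)); print('top',f(c([(312,161),(452,161)]),.0456)); print('bot',f(c([(318,148),(448,148)]),.0236))
```

```text
pocket [[55.8, -14.6], [55.8, 14.2]]
top [[55.2, -11.5], [55.2, 11.7]]
bot [[55.2, -12.1], [55.2, 12.7]]
```

play_rows --commands "0 1.8 -0.2 0 0;0 1.8 -0.2 -4 0;0 1.8 -0.2 -8 0;0 1.8 -0.2 -12 0;0 1.8 -0.2 -15 0;0 1.8 -0.2 -15 0"

```text
time: 30.55
ee_pos: [0.4981, -0.0033, 0.024]
tcp_rot: [-179.8, -0.2, -176.1]
wrist_force: [-0.4, -0.3, -2.6]
opening: 0.0206
```

```bash
python3 q.py
python3 - <<'E'
from h import *
s=snap('wrist'); save(s,'w16.png',(180,110,380,290),3)
E
```

```text
30.55 [ -0.25  -0.62 -18.7   72.14  -0.24  -4.19] [ 0.4981 -0.0033  0.024 ] [-179.78   -0.24 -176.06] pit 90.23 [-0.4 -0.3 -2.6] 0.02058325519195314
```

View pics/w16.png

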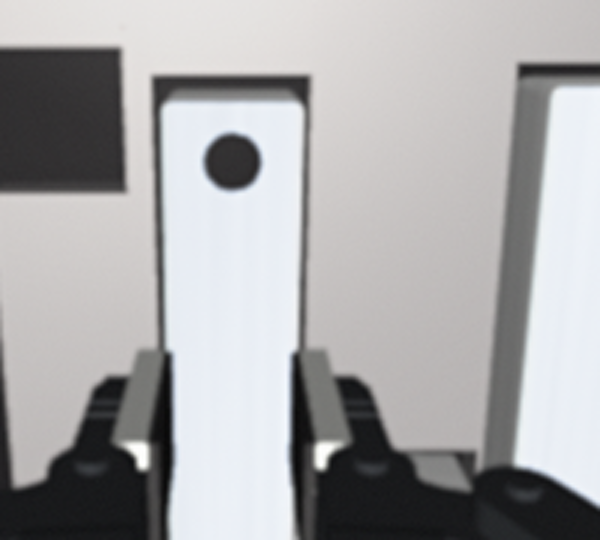

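Centred with clearance all round. I'll lower it until it touches.

play_rows --commands "0 0 0 -2 0;0 0 0 -4 0;0 0 0 -5 0;0 0 0 -5 0"

```text
time: 30.93
ee_pos: [0.4989, -0.0034, 0.0205]
tcp_rot: [-179.8, -0.1, -176.1]
wrist_force: [-3.3, -0.8, 3.1]
opening: 0.021
```

play_rows --commands "0 0 0 -1 0;0 0 0 -2 0;0 0 0 -2 0;0 0 0 -2 0"

```text
time: 31.27
ee_pos: [0.4989, -0.0033, 0.0204]
tcp_rot: [-179.8, -0.1, -176.1]
wrist_force: [-10.0, 0.1, 20.4]
opening: 0.0209
```

```bash
python3 q.py
python3 - <<'E'
from h import *
s=snap('wrist'); save(s,'w17.png',(180,110,380,290),3)
E
```

```text
31.2667 [ -0.25  -0.55 -19.05  71.56  -0.24  -4.19] [ 0.4989 -0.0033  0.0204] [-1.7977e+02 -8.0000e-02 -1.7606e+02] pit 90.06 [-10.    0.1  20.4] 0.020886511623474973
```

View pics/w17.png

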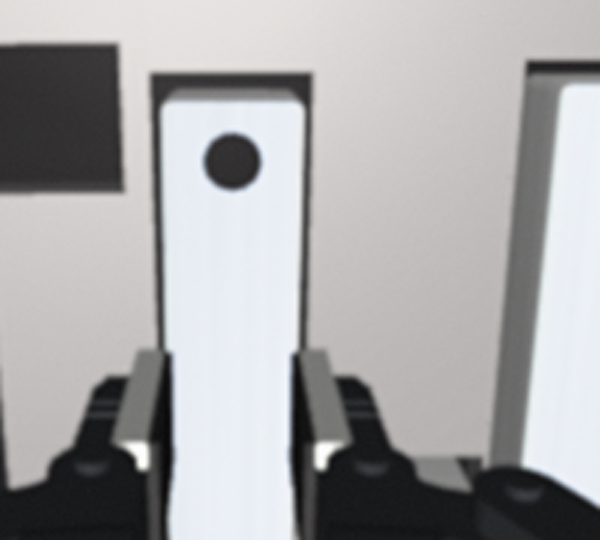

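play_rows --commands "0.5 0 0 0 0;0.5 0 0 0 0;0.5 0 0 0 0;0.5 0 0 0 0;0.5 0 0 4 0;0.5 0 0 20 0;0.5 0 0 50 0;0.5 0 0 90 0;0.5 0 0 130 0;0.5 0 0 170 0"

```text
time: 32.15
ee_pos: [0.4982, -0.0033, 0.1899]
tcp_rot: [-179.8, -0.2, -176.1]
wrist_force: [0.7, 0.1, -0.7]
opening: 0.0422
```

```bash
python3 q.py
python3 - <<'E'
from h import *
s=snap('wrist'); save(s,'w18.png');  save(s,'w18b.png',(100,90,330,250),3.4)
E
```

```text
32.15 [-0.25 -2.61 -2.23 90.54 -0.24 -4.19] [ 0.4982 -0.0033  0.1899] [-179.78   -0.18 -176.06] pit 90.16 [ 0.7  0.1 -0.7] 0.042249208015539844
```

View pics/w18.png

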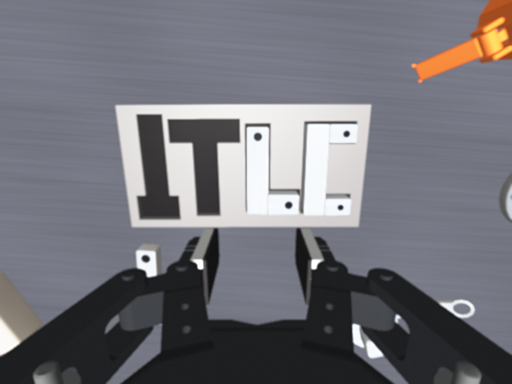

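View pics/w18b.png

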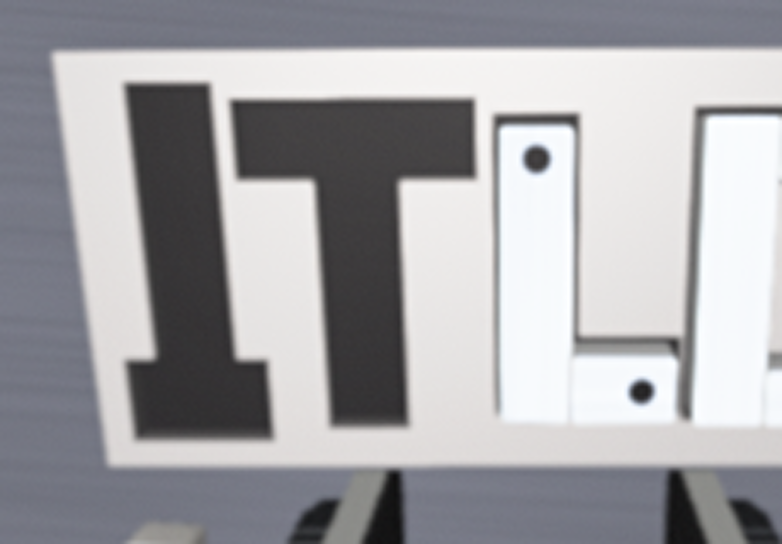

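play_rows --commands "0.7 10 -15 10 -7;0.7 20 -30 10 -14;0.7 30 -45 10 -21;0.7 40 -60 10 -28;0.7 50 -75 10 -35;0.7 60 -90 10 -42;0.7 72 -105 10 -49;0.7 72 -120 10 -56;0.7 72 -127 10 -63;0.7 72 -127 10 -70"

```text
time: 33.03
ee_pos: [0.5708, -0.1318, 0.1976]
tcp_rot: [-179.7, -0.2, 113.5]
wrist_force: [0.2, -0.0, -0.3]
opening: 0.06
```

play_rows --commands "0.7 0 0 0 -7;0.7 0 0 0 -14;0.7 0 0 0 -21;0.7 0 0 0 -28;0.7 0 0 0 -35;0.7 0 0 0 -42;0.7 0 0 0 -49;0.7 0 0 0 -56;0.7 0 0 0 -63;0.7 0 0 0 -70"

```text
time: 33.87
ee_pos: [0.5707, -0.1303, 0.198]
tcp_rot: [-179.8, -0.2, 43.6]
wrist_force: [-0.2, 0.4, -0.2]
opening: 0.0598
```

play_rows --commands "0.7 0 0 0 -7;0.7 0 0 0 -14;0.7 0 0 0 -21;0.7 0 0 0 -28;0.7 0 0 0 -35;0.7 0 0 0 -39;0.7 0 0 0 -39;0.7 0 0 0 -39"

```text
time: 34.53
ee_pos: [0.5707, -0.1303, 0.198]
tcp_rot: [-179.8, -0.2, 5.1]
wrist_force: [0.3, -0.0, -0.4]
opening: 0.0599
```

```bash
python3 q.py
python3 - <<'E'
from h import *
s=snap('wrist'); save(s,'w19.png');
E
```

```text
34.5333 [-12.99   9.24  11.07  91.75   0.26 161.92] [ 0.5707 -0.1303  0.198 ] [-1.7978e+02 -1.6000e-01  5.0900e+00] pit 89.92 [ 0.3 -0.  -0.4] 0.05992076159730477
```

View pics/w19.png

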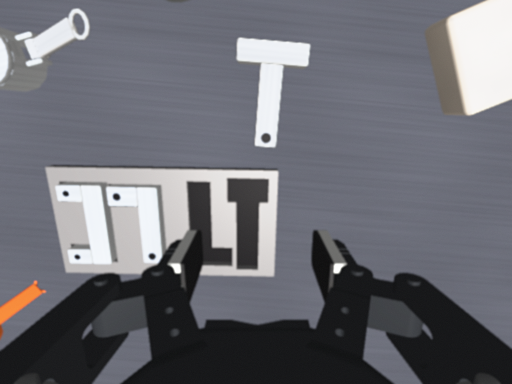

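Run:
```python
from h import *
s=snap('wrist')
for t in (190,215): O,y=fitting(s,'tkey',(267,100),thr=t)
t=np.radians(y); G=O-.013*np.array([np.cos(t),np.sin(t)])
print('grip',G,'delta mm',(G-s['o']['ee_pos'][:2])*1000,'yaw',y)
```

```text
tkey [ 0.6583 -0.1351] yaw -179.23 dims [109.4  75.4] (110, 76)
tkey [ 0.6583 -0.135 ] yaw -179.33 dims [109.   74.7] (110, 76)
grip [ 0.67131644 -0.13487977] delta mm [100.57250073  -4.57727486] yaw -179.33119
```

play_rows --commands "0.6 35 -2 0 -4.4;0.6 70 -4 0 -4.4;0.6 100.5 -4.6 -20 -4.4;0.6 100.5 -4.6 -60 -4.4;0.6 100.5 -4.6 -100 -4.4;0.6 100.5 -4.6 -130 -4.4;0.6 100.5 -4.6 -150 -4.4;0.6 100.5 -4.6 -160 -4.4;0.6 100.5 -4.6 -160 -4.4"

```text
time: 35.38
ee_pos: [0.6699, -0.1347, 0.0352]
tcp_rot: [-179.7, 0.1, 0.6]
wrist_force: [0.6, -0.2, -0.2]
opening: 0.0515
```

```bash
python3 q.py
python3 - <<'E'
from h import *
s=snap('wrist'); save(s,'w20.png');
E
```

```text
35.3833 [-11.47  23.92  11.14  77.36   0.25 167.92] [ 0.6699 -0.1347  0.0352] [-1.7972e+02  7.0000e-02  6.0000e-01] pit 90.13 [ 0.6 -0.2 -0.2] 0.051507170208935305
```

View pics/w20.png

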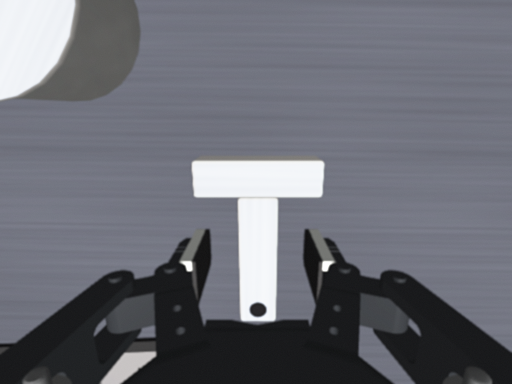

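play_rows --commands "0.6 1 0 -10 0;0.6 1 0 -18 0;0.6 1 0 -20 0;0.6 1 0 -20 0;0 1 0 -20 0;0 1 0 -20 0;0 1 0 -20 0;0 1 0 -20 0;0 1 0 -20 0;0 1 0 -20 0" --force 50

```text
time: 36.27
ee_pos: [0.6726, -0.135, 0.0189]
tcp_rot: [-179.8, -0.2, 0.5]
wrist_force: [-0.3, 0.0, 4.9]
opening: 0.0215
```

play_rows --commands "0 0 0 0 0;0 0 0 0 0;0 0 0 0 0" --force 80

```text
time: 36.52
ee_pos: [0.6727, -0.1351, 0.0191]
tcp_rot: [-179.8, -0.2, 0.5]
wrist_force: [-1.6, 0.2, 6.0]
opening: 0.0206
```

```bash
python3 q.py
python3 - <<'E'
from h import *
s=snap('wrist'); save(s,'w21.png'); o=s['o'];R=Rm(o['tcp_rot'])
m=(s['img'].min(2)>200).astype(np.uint8)
c,mm=blob(m,(258,180)); v=c[c[:,1]<200]; 
print(v.min(0),v.max(0), [np.nonzero(m[r,150:370])[0][[0,-1]]+150 for r in (165,180,192)])
E
```

```text
36.5167 [-11.46  24.35   9.91  75.36   0.25 168.  ] [ 0.6727 -0.1351  0.0191] [-179.8    -0.25    0.54] pit 89.8 [-1.6  0.2  6. ] 0.02058235905735936Traceback (most recent call last):
  File "<stdin>", line 5, in <module>
IndexError: index 0 is out of bounds for axis 0 with size 0
```

View pics/w21.png

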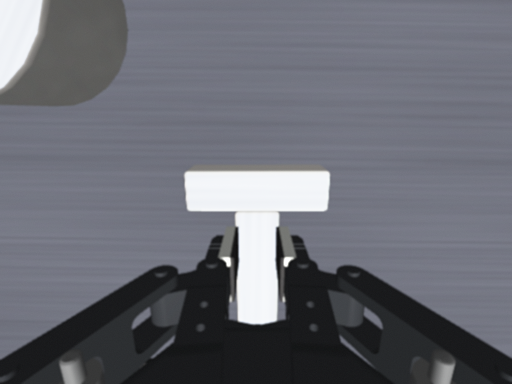

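play_rows --commands "0.5 0 0 0 0;0.5 0 0 0 0;0.5 0 0 0 0;0.5 0 0 -6 0;0.5 0 0 -6 0;0.5 0 0 -6 0" --force 60

```text
time: 37.07
ee_pos: [0.6717, -0.1348, 0.011]
tcp_rot: [-179.8, -0.1, 0.5]
wrist_force: [0.3, -0.9, 0.3]
opening: 0.0429
```

play_rows --commands "0 0 0 0 0;0 0 0 0 0;0 0 0 0 0;0 0 0 0 0;0 0 0 0 0;0 0 0 0 0" --force 80

```text
time: 37.57
ee_pos: [0.6723, -0.135, 0.0123]
tcp_rot: [-179.8, -0.2, 0.5]
wrist_force: [-0.9, -0.1, 3.2]
opening: 0.0214
```

```bash
python3 q.py
python3 - <<'E'
from h import *
s=snap('wrist'); save(s,'w22.png',(160,140,360,340),3)
E
```

```text
37.5667 [-11.46  24.54   9.41  74.74   0.25 168.01] [ 0.6723 -0.135   0.0123] [-179.78   -0.18    0.54] pit 89.87 [-0.9 -0.1  3.2] 0.02140994298888611
```

View pics/w22.png

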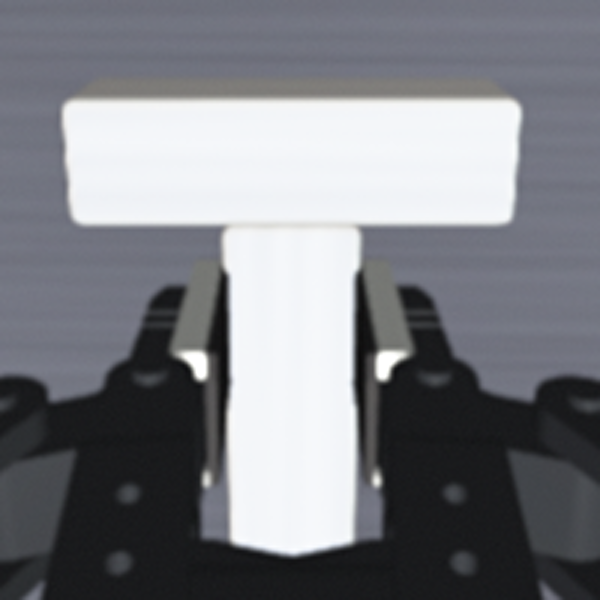

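Run:
```python
from h import *
s=snap('wrist'); o=s['o']; R=Rm(o['tcp_rot'])
f=lambda uv,z:((onplane(s,uv,z)-o['ee_pos'])@R*1000).round(1)[:,:2].tolist()
c=lambda l:[(160+a/3-.33,140+b/3-.33) for a,b in l]
print(f(c([(63,99),(521,99),(290,225)]),.022))
```

```text
[[41.4, -37.4], [41.5, 37.6], [19.5, -0.2]]
```

play_rows --commands "0 0 0 15 0;0 0 0 50 0;0 -10 0 90 7;0 -30 5 120 14;0 -50 10 120 21;0 -70 20 120 28;0 -90 30 120 35;0 -110 40 120 42;0 -130 50 120 49;0 -150 60 120 56" --force 80

```text
time: 38.5
ee_pos: [0.521, -0.0744, 0.1314]
tcp_rot: [-179.7, -0.1, 56.9]
wrist_force: [-1.0, 0.2, -1.3]
opening: 0.0217
```

play_rows --commands "0 -10 2 0 7;0 -20 4 0 14;0 -39.3 10 0 21;0 -39.3 10 0 28;0 -39.3 10 0 35;0 -39.3 10 0 42;0 -39.3 10 0 49;0 -39.3 10 0 56;0 -39.3 10 0 63;0 -39.3 10 0 70"

```text
time: 39.33
ee_pos: [0.4827, -0.0648, 0.1315]
tcp_rot: [-179.8, -0.2, 126.9]
wrist_force: [-0.0, -0.2, -1.9]
opening: 0.022
```

play_rows --commands "0 0 0 0 7;0 0 0 0 14;0 0 0 0 21;0 0 0 0 28;0 0 0 0 35;0 0 0 0 42;0 0 0 0 49;0 0 0 0 56;0 0 0 -20 57.5;0 0 0 -50 57.5"

```text
time: 40.17
ee_pos: [0.4845, -0.0651, 0.0837]
tcp_rot: [-179.7, 0.1, -175.8]
wrist_force: [0.1, -0.3, -2.3]
opening: 0.0214
```

play_rows --commands "0 0 0 -30 0;0 0 0 -46 0;0 0 0 -46 0;0 0 0 -46 0"

```text
time: 40.5
ee_pos: [0.4822, -0.0648, 0.0355]
tcp_rot: [-179.8, -0.3, -176.0]
wrist_force: [0.1, 0.5, -1.6]
opening: 0.0213
```

```bash
python3 q.py
python3 - <<'E'
from h import *
s=snap('wrist'); save(s,'w23.png',(130,90,380,290),3)
E
```

```text
40.5 [ -7.51  -2.59 -19.33  73.48  -0.25 -11.55] [ 0.4822 -0.0648  0.0355] [-179.8    -0.27 -175.96] pit 90.23 [ 0.1  0.5 -1.6] 0.021308145965065278
```

View pics/w23.png

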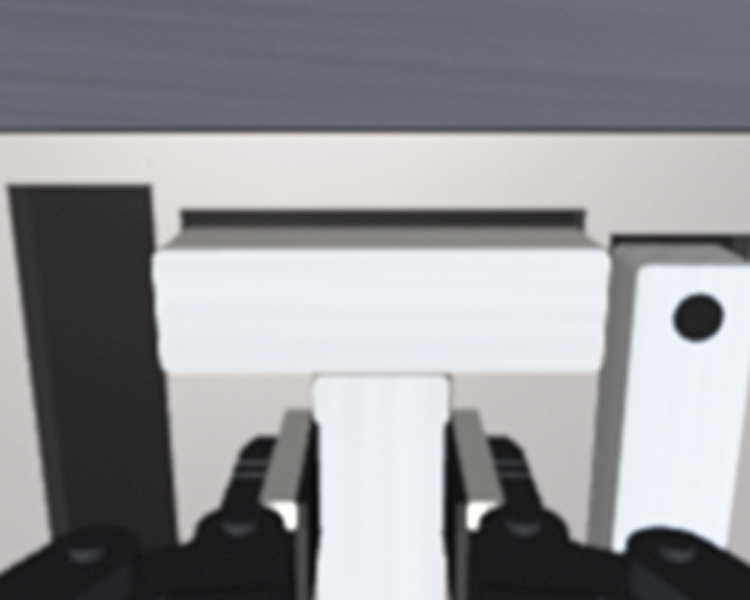

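Run:
```python
from h import *
s=snap('wrist'); o=s['o']; R=Rm(o['tcp_rot'])
f=lambda uv,z:((onplane(s,uv,z)-o['ee_pos'])@R*1000).round(1)[:,:2].tolist()
c=lambda l:[(130+a/3-.33,90+b/3-.33) for a,b in l]
b=o['ee_pos'][2]-.0123
print('pocket',f(c([(181,210),(585,210)]),.014)); print('top',f(c([(155,247),(610,247)]),b+.022)); print('bot',f(c([(183,228),(583,228)]),b))
```

```text
pocket [[42.4, -40.3], [42.4, 40.9]]
top [[41.8, -37.1], [41.8, 37.4]]
bot [[40.7, -37.6], [40.8, 38.2]]
```

play_rows --commands "0 1.2 0.2 0 0;0 1.2 0.2 -5 0;0 1.2 0.2 -10 0;0 1.2 0.2 -15 0;0 1.2 0.2 -18 0;0 1.2 0.2 -18 0"

```text
time: 41.1
ee_pos: [0.4835, -0.0646, 0.017]
tcp_rot: [-179.8, -0.2, -176.0]
wrist_force: [-0.1, -0.1, -2.4]
opening: 0.0214
```

```bash
python3 q.py
python3 - <<'E'
from h import *
s=snap('wrist'); save(s,'w24.png',(130,90,380,290),3)
E
```

```text
41.1 [ -7.47  -1.81 -20.68  71.33  -0.25 -11.51] [ 0.4835 -0.0646  0.017 ] [-179.79   -0.24 -175.96] pit 90.2 [-0.1 -0.1 -2.4] 0.02136028998053744
```

View pics/w24.png

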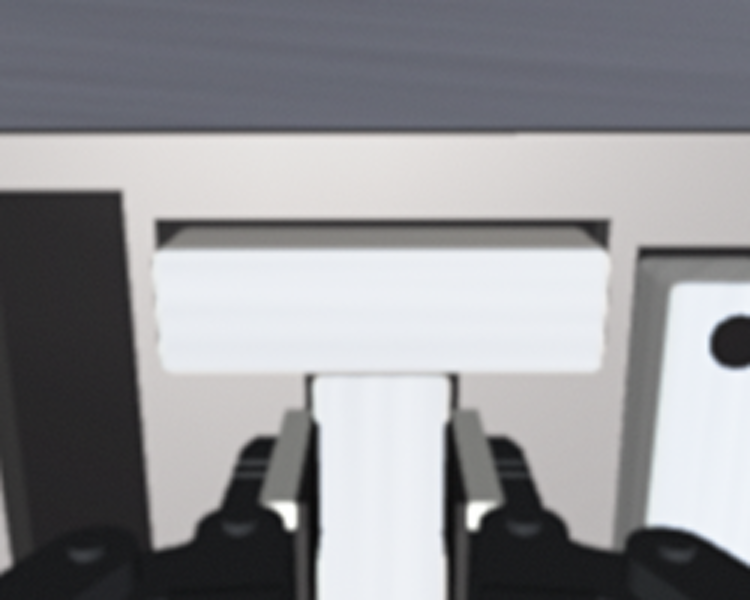

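play_rows --commands "0 0 0 -1 0;0 0 0 -2 0;0 0 0 -2 0;0.5 0 0 -2 0;0.5 0 0 -2 0;0.5 0 0 -2 0;0.5 0 0 -2 0;0.5 0 0 5 0"

```text
time: 41.82
ee_pos: [0.4834, -0.0646, 0.0221]
tcp_rot: [-179.8, -0.3, -176.0]
wrist_force: [-0.4, -0.8, -0.4]
opening: 0.0427
```

play_rows --commands "0.5 0 0 20 0;0.5 0 0 50 0;0.5 0 0 90 0;0.5 0 0 130 0;0.5 0 0 165 0;0.5 0 0 165 0;0.5 0 0 165 0"

```text
time: 42.4
ee_pos: [0.4852, -0.0649, 0.1908]
tcp_rot: [-179.7, 0.1, -176.0]
wrist_force: [0.6, 0.0, -1.6]
opening: 0.0429
```

```bash
python3 q.py
python3 - <<'E'
from h import *
s=snap('wrist'); save(s,'w25.png');  save(s,'w25b.png',(140,90,370,250),3.4)
s=snap('top'); save(s,'t2.png')
E
```

```text
42.4 [ -7.47  -4.1   -3.55  90.4   -0.25 -11.51] [ 0.4852 -0.0649  0.1908] [-1.7973e+02  1.0000e-01 -1.7596e+02] pit 89.85 [ 0.6  0.  -1.6] 0.04290902323837726
```

View pics/w25.png

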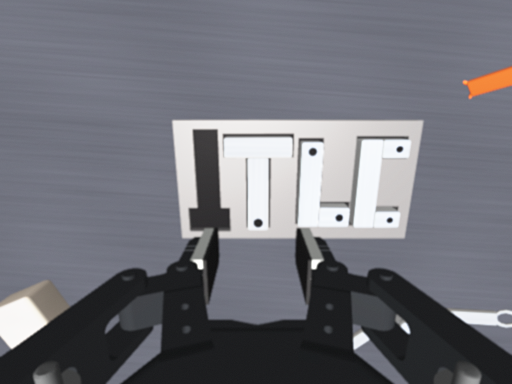

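View pics/w25b.png

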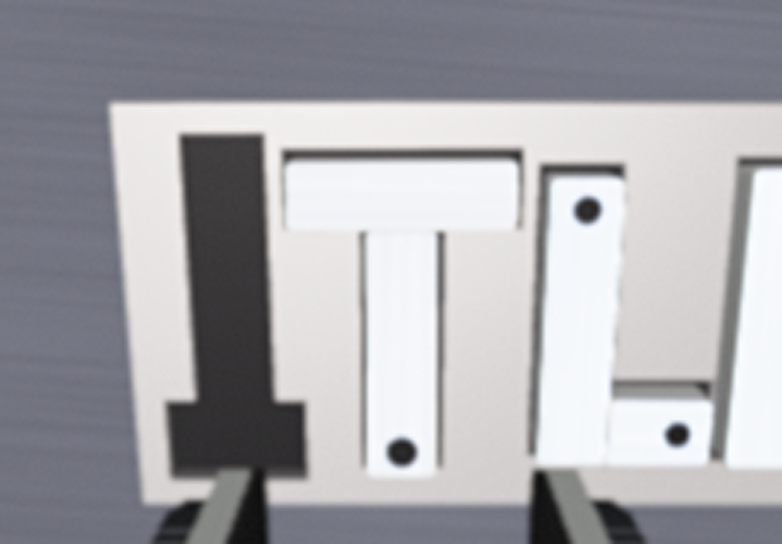

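View pics/t2.png

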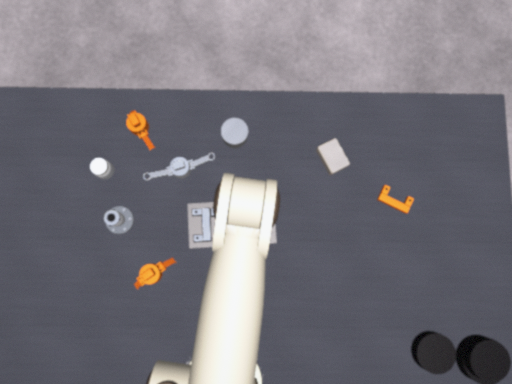

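play_rows --commands "1 20 15 20 -7;1 40 30 40 -14;1 60 46 60 -21;1 80 62 60 -28;1 100 78 60 -35;1 120 94 60 -42;1 140 110 60 -49;1 160 126 60 -56;1 180 140 60 -63;1 195 152 60 -70"

```text
time: 43.33
ee_pos: [0.6798, 0.0884, 0.2453]
tcp_rot: [-179.6, -0.2, 113.7]
wrist_force: [0.1, -0.1, 0.0]
opening: 0.0855
```

play_rows --commands "1 0 0 0 -7;1 0 0 0 -7;1 0 0 0 -7;1 0 0 0 -7"

```text
time: 43.67
ee_pos: [0.6787, 0.0869, 0.2474]
tcp_rot: [-179.7, -0.2, 107.3]
wrist_force: [0.3, -0.7, -0.0]
opening: 0.0859
```

```bash
python3 q.py
python3 - <<'E'
from h import *
s=snap('wrist'); save(s,'w26.png'); 
import pickle; pickle.dump(s,open('/tmp/cap.pkl','wb'))
E
```

```text
43.6667 [  7.25  26.23  37.85 101.94   0.11  79.99] [0.6787 0.0869 0.2474] [-1.7970e+02 -1.7000e-01  1.0726e+02] pit 90.32 [ 0.3 -0.7 -0. ] 0.08588688756364177
```

View pics/w26.png

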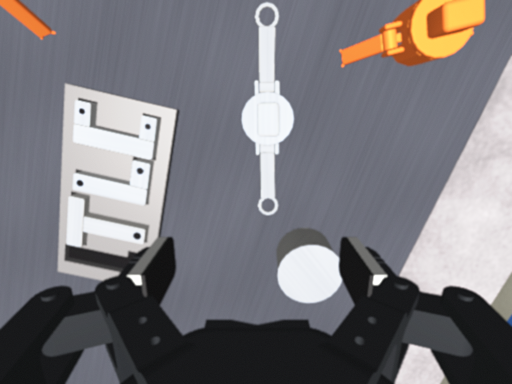

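Run:
```python
from h import *
import pickle; s=pickle.load(open('/tmp/cap.pkl','rb'))
g=s['img'][60:180,210:325].copy()
lab=cv2.cvtColor(g,cv2.COLOR_RGB2GRAY).astype(float); lab=np.clip((lab-190)*4,0,255).astype(np.uint8)
cv2.imwrite('pics/w27.png',cv2.resize(lab,None,fx=4.5,fy=4.5,interpolation=cv2.INTER_CUBIC))
save(s,'w27b.png',(210,60,325,180),4.5)
```

```text
(no output)
```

View pics/w27.png

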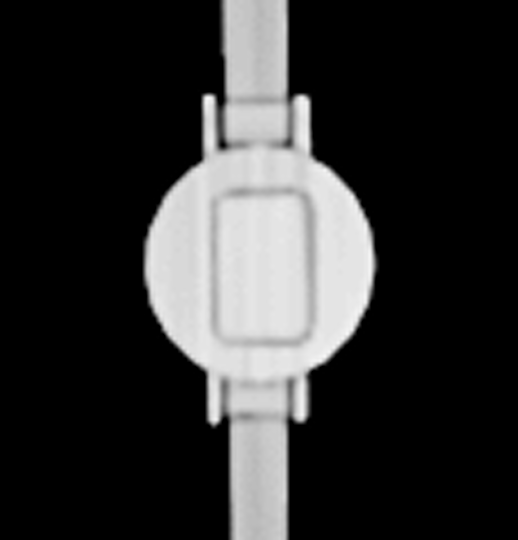

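View pics/w27b.png

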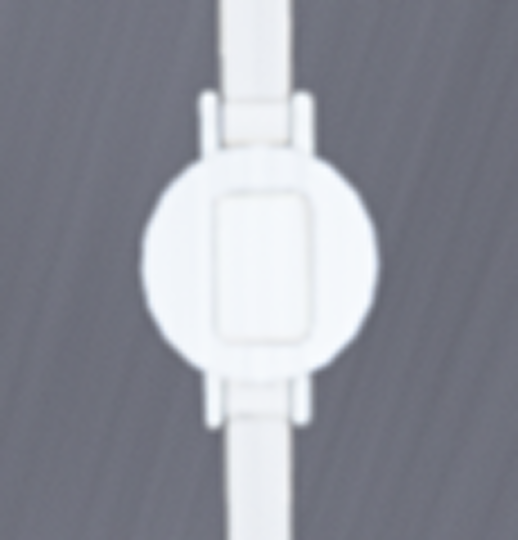

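Run:
```python
from h import *
import pickle; s=pickle.load(open('/tmp/cap.pkl','rb'))
c=lambda l:[(210+a/4.5-.4,60+b/4.5-.4) for a,b in l]
P=onplane(s,c([(212,190),(314,190),(314,343),(212,343)]),.083)[:,:2]
print(P.mean(0), np.linalg.norm(P[1]-P[0]),np.linalg.norm(P[2]-P[1]))
disc=onplane(s,c([(260,263)]),.053); print('disc',disc)
d=(P[0]+P[1]-P[2]-P[3])/2; print('block yaw',np.degrees(np.arctan2(d[1],d[0])))
r=onplane(s,[(267,14),(268,205)],.06)[:,:2]; d=r[0]-r[1]; print('arm yaw',np.degrees(np.arctan2(d[1],d[0])),r, r.mean(0))
b=onplane(s,c([(213,250),(213,250+70)]),.083)
```

```text
[0.67081073 0.14999876] 0.023927745029570638 0.03535627797454517
disc [[0.67089588 0.15049037 0.053     ]]
block yaw 107.8871489326945
arm yaw 108.16834421739459 [[0.63782208 0.25122363]
 [0.70380174 0.05017106]] [0.67081191 0.15069734]
```

play_rows --commands "0.7 -8 30 -20 0.9;0.7 -8 63 -40 0.9;0.7 -8 63.3 -80 0.9;0.7 -8 63.3 -120 0.9;0.7 -8 63.3 -150 0.9;0.7 -8 63.3 -150 0.9;0.7 -8 63.3 -150 0.9"

```text
time: 44.3
ee_pos: [0.6699, 0.15, 0.0975]
tcp_rot: [-179.6, -0.2, 108.0]
wrist_force: [0.1, -0.4, 1.5]
opening: 0.06
```

```bash
python3 q.py
python3 - <<'E'
from h import *
s=snap('wrist'); save(s,'w28.png');
E
```

```text
44.3 [12.56 23.83 17.92 84.48  0.14 84.56] [0.6699 0.15   0.0975] [-179.62   -0.18  108.  ] pit 90.39 [ 0.1 -0.4  1.5] 0.05999849125736159
```

View pics/w28.png

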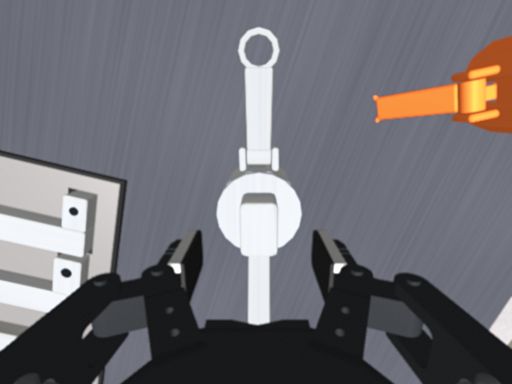

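Centred. I'll descend and grip.

play_rows --commands "0.6 0.5 0 -15 0;0.6 0.5 0 -28 0;0.6 0.5 0 -37 0;0.6 0.5 0 -37 0;0 0.5 0 -37 0;0 0.5 0 -37 0;0 0.5 0 -37 0;0 0.5 0 -37 0;0 0.5 0 -37 0;0 0.5 0 -37 0" --force 80

```text
time: 45.18
ee_pos: [0.672, 0.1506, 0.0622]
tcp_rot: [-179.9, -0.1, 107.9]
wrist_force: [-2.2, -1.3, 6.4]
opening: 0.0229
```

play_rows --commands "0 0 0 0 0;0 0 0 0 0;0 0 0 0 0" --force 110

```text
time: 45.43
ee_pos: [0.672, 0.1507, 0.0623]
tcp_rot: [-179.9, -0.1, 107.9]
wrist_force: [-2.8, -1.0, 6.2]
opening: 0.0215
```

```bash
python3 q.py
python3 - <<'E'
from h import *
s=snap('wrist'); save(s,'w29.png');
E
```

```text
45.4333 [12.58 24.21 14.54 80.48  0.14 84.64] [0.672  0.1507 0.0623] [-1.7986e+02 -1.5000e-01  1.0794e+02] pit 90.15 [-2.8 -1.   6.2] 0.02146241208971922
```

View pics/w29.png

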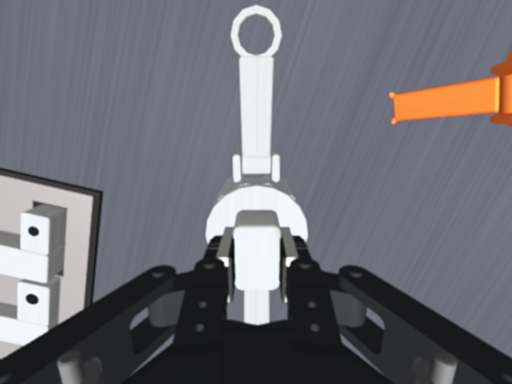

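play_rows --commands "0 0 0 15 0;0 0 0 50 0;0 0 0 90 0;0 0 0 130 0;0 -10 0 165 0;0 -40 10 190 0;0 -70 22 190 0;0 -100 35 190 0;0 -135 48 190 0;0 -165 60 190 0"

```text
time: 46.32
ee_pos: [0.5046, 0.2109, 0.2505]
tcp_rot: [-179.7, -0.2, 107.9]
wrist_force: [0.0, 0.6, -3.2]
opening: 0.0218
```

play_rows --commands "0 -30 13 0 0;0 -60 27 0 0;0 -85 39 0 0;0 -85 39 0 0;0 -85 39 0 0"

```text
time: 46.73
ee_pos: [0.4206, 0.2502, 0.2512]
tcp_rot: [-179.8, -0.2, 108.1]
wrist_force: [-0.0, 0.7, -4.0]
opening: 0.0215
```

```bash
python3 q.py
python3 - <<'E'
from h import *
s=snap('wrist'); save(s,'w30.png'); 
import pickle; pickle.dump(s,open('/tmp/port.pkl','wb'))
E
```

```text
46.7333 [ 30.62  -2.69   4.52  97.35   0.2  102.55] [0.4206 0.2502 0.2512] [-1.7982e+02 -1.7000e-01  1.0807e+02] pit 90.14 [-0.   0.7 -4. ] 0.021508831144611724
```

View pics/w30.png

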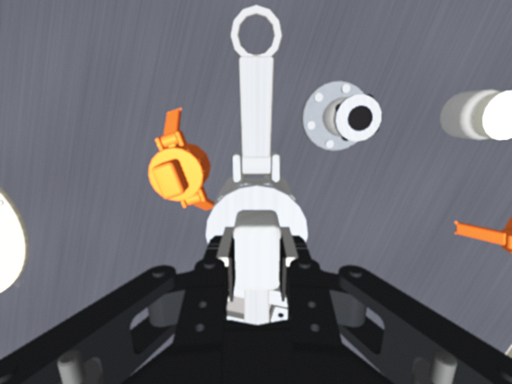

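Run:
```python
from h import *
import pickle; s=pickle.load(open('/tmp/port.pkl','rb'))
save(s,'w31.png',(290,70,400,160),6)
g=s['img'].max(2)
n,lab,st,ce=cv2.connectedComponentsWithStats((g<60).astype(np.uint8))
l=lab[118,359]; print('hole',st[l],ce[l],onplane(s,[ce[l]],.1))
```

```text
hole [349 107  23  22 390] [359.73333333 117.61538462] [[0.50056993 0.34407216 0.1       ]]
```

View pics/w31.png

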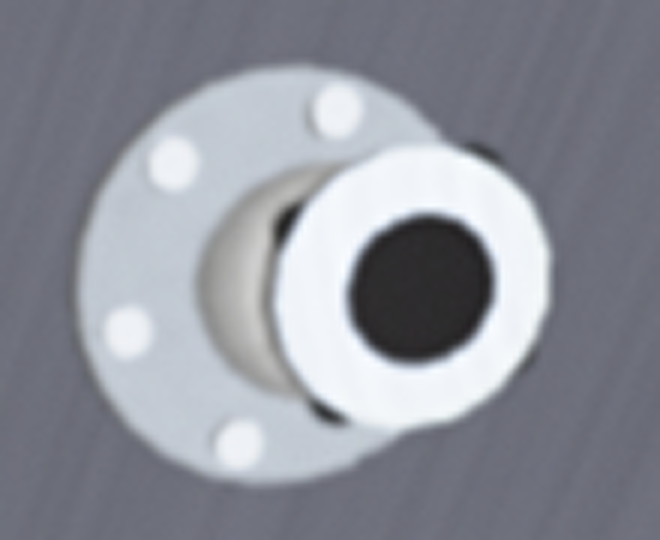

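Run:
```python
from h import *
import pickle; s=pickle.load(open('/tmp/port.pkl','rb'))
print(onplane(s,[(337.8,115.3)],.012))
pts=np.array([(78,274),(100,180),(150,115),(220,75),(300,63),(100,375),(150,440),(220,475),(280,485)],float)/6+[290,70]-.4
P=onplane(s,pts,.012)[:,:2]; A=np.c_[2*P,np.ones(len(P))]; x=np.linalg.lstsq(A,(P**2).sum(1),rcond=None)[0]; print(x[:2],np.sqrt(x[2]+x[:2]@x[:2]))
```

```text
[[0.50190423 0.34576827 0.012     ]]
[0.50042337 0.34456017] 0.04518830113937724
```

Run:
```python
from h import *
import pickle; s=pickle.load(open('/tmp/port.pkl','rb')); o=s['o']; R=Rm(o['tcp_rot'])
save(s,'w32.png',(190,160,330,310),4)
for uv in ((257,210),(257,211.5)): print(((onplane(s,[uv],o['ee_pos'][2]+.0207)-o['ee_pos'])@R*1000).round(1))
print(((onplane(s,[(206,222),(308,222)],o['ee_pos'][2]-.009)-o['ee_pos'])@R*1000).round(1))
print('delta',(np.array([.5005,.3443])-o['ee_pos'][:2])*1000)
```

```text
[[ 26.    0.1 -20.6]]
[[ 25.3   0.1 -20.6]]
[[  7.7 -30.    9.1]
 [  7.7  30.2   8.9]]
delta [79.86750364 94.11426055]
```

View pics/w32.png

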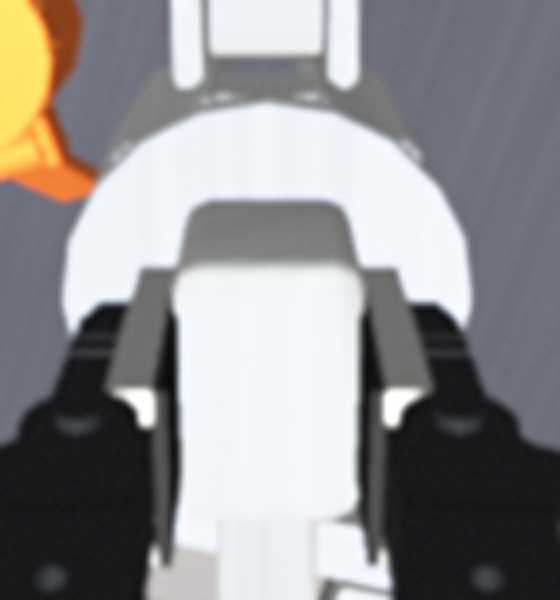

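Run:
```python
from h import *
import pickle; s=pickle.load(open('/tmp/port.pkl','rb')); o=s['o']; R=Rm(o['tcp_rot'])
f=lambda uv,h:((onplane(s,[uv],o['ee_pos'][2]-.0623+h)-o['ee_pos'])@R*1000).round(1)[0,0]
print('block far/near top',f((257,226.7),.083),f((257,289),.083),'block far bottom',f((257,209.8),.053),'disc far',f((257,184.9),.053))
```

```text
block far/near top 17.6 -16.8 block far bottom 15.2 disc far 30.2
```

play_rows --commands "0 25 30 0 0;0 50 60 0 0;0 80 94 0 0;0 80 94 -30 0;0 80 94 -60 0;0 80 94 -75 0;0 80 94 -75 0;0 80 94 -75 0"

```text
time: 47.45
ee_pos: [0.502, 0.3428, 0.1749]
tcp_rot: [-179.6, -0.1, 107.9]
wrist_force: [-0.3, 0.6, -3.1]
opening: 0.0219
```

```bash
python3 q.py
python3 - <<'E'
from h import *
s=snap('wrist'); save(s,'w33.png',(130,0,400,250),2.4)
s=snap('scene'); save(s,'s33.png',(250,90,380,220),4.5)
E
```

```text
47.45 [ 34.23  12.55  12.33  90.1    0.21 106.35] [0.502  0.3428 0.1749] [-1.7964e+02 -1.2000e-01  1.0788e+02] pit 90.31 [-0.3  0.6 -3.1] 0.02190537387890051
```

View pics/w33.png

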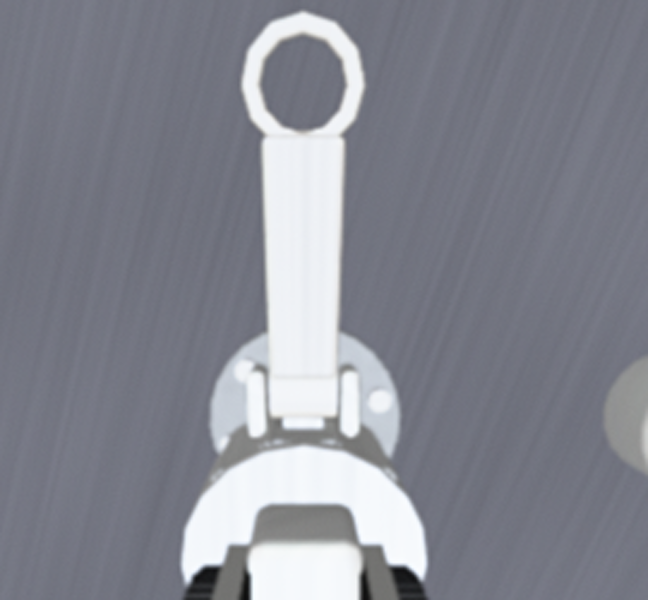

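View pics/s33.png

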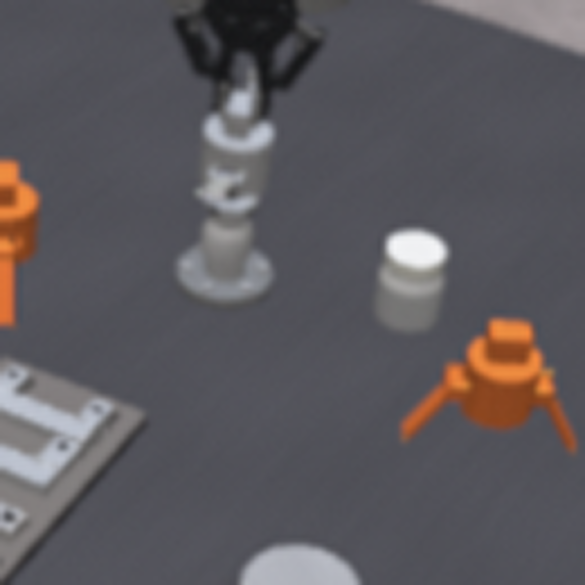

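play_rows --commands "0 0 0 0 0;0 0 0 0 0;0 0 0 0 0;0 0 0 0 0"

```text
time: 47.88
ee_pos: [0.5018, 0.3436, 0.1768]
tcp_rot: [-179.8, -0.2, 107.9]
wrist_force: [0.8, -0.1, -3.5]
opening: 0.0218
```

play_rows --commands "0 -1.3 0.7 -3 0;0 -1.3 0.7 -6 0;0 -1.3 0.7 -10 0;0 -1.3 0.7 -14 0;0 -1.3 0.7 -18 0;0 -1.3 0.7 -18 0"

```text
time: 48.38
ee_pos: [0.5003, 0.3441, 0.1569]
tcp_rot: [-179.7, -0.1, 107.9]
wrist_force: [0.6, 0.1, -3.4]
opening: 0.0217
```

play_rows --commands "0 0 0 -4 0;0 0 0 -8 0;0 0 0 -12 0;0 0 0 -16 0;0 0 0 -20 0;0 0 0 -24 0;0 0 0 -28 0;0 0 0 -31 0" --force 120

```text
time: 49.05
ee_pos: [0.501, 0.3447, 0.1302]
tcp_rot: [180.0, -0.2, 107.9]
wrist_force: [-4.5, -2.9, 15.5]
opening: 0.0219
```

play_rows --commands "0 0 0 -4 0;0 0 0 -8 0;0 0 0 -10 0;0 0 0 -12 0;0 0 0 -14 0;0 0 0 -14 0"

```text
time: 49.55
ee_pos: [0.5009, 0.3446, 0.1171]
tcp_rot: [180.0, -0.2, 107.9]
wrist_force: [-6.3, -4.1, 21.4]
opening: 0.0215
```

play_rows --commands "0 0 0 -2 0;0 0 0 -4 0;0 0 0 -4 0;0 0 0 -4 0"

```text
time: 49.88
ee_pos: [0.5009, 0.3446, 0.1169]
tcp_rot: [179.8, -0.3, 107.9]
wrist_force: [-14.9, -10.1, 45.1]
opening: 0.0216
```

```bash
python3 q.py
python3 - <<'E'
from h import *
s=snap('wrist'); save(s,'w34.png',(130,0,400,300),2.0)
s=snap('scene'); save(s,'s34.png',(250,90,380,220),4.5)
E
```

```text
49.8833 [ 34.43  11.88   5.16  83.01   0.22 106.49] [0.5009 0.3446 0.1169] [179.8   -0.29 107.94] pit 89.73 [-14.9 -10.1  45.1] 0.02161681556176571
```

View pics/w34.png

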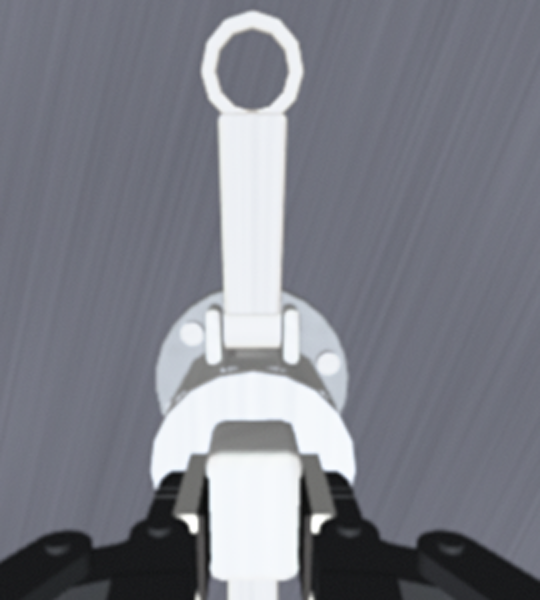

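View pics/s34.png

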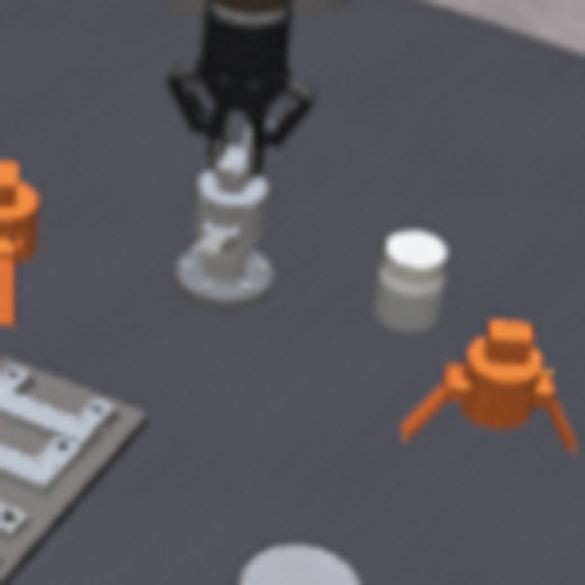

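play_rows --commands "0 0 0 2 0;0 0 0 3 0;0 0 0 3 0;0.7 0 0 3 0;0.7 0 0 3 0;0.7 0 0 3 0;0.7 0 0 3 0;0.7 0 0 5 0;0.7 0 0 25 0;0.7 0 0 60 0"

```text
time: 50.82
ee_pos: [0.4988, 0.3433, 0.1655]
tcp_rot: [-179.4, -0.0, 107.9]
wrist_force: [-0.1, 0.1, -0.7]
opening: 0.0598
```

```bash
python3 q.py
python3 - <<'E'
from h import *
s=snap('wrist'); save(s,'w35.png')
E
```

```text
50.8167 [ 34.43  12.43  11.15  89.3    0.22 106.49] [0.4988 0.3433 0.1655] [-1.7938e+02 -4.0000e-02  1.0794e+02] pit 90.59 [-0.1  0.1 -0.7] 0.059810210988045426
```

View pics/w35.png

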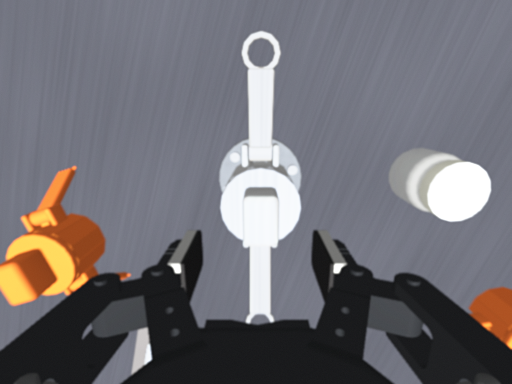

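play_rows --commands "0 0 0 30 0;0 0 0 35 0;0 -12 38 35 0;0 -25.5 79 35 0;0 -25.5 79 35 0;0 -25.5 79 35 0;0 -25.5 79 35 0" --force 60

```text
time: 51.45
ee_pos: [0.4747, 0.4233, 0.2035]
tcp_rot: [-179.7, -0.1, 108.0]
wrist_force: [0.5, -1.4, 0.4]
opening: -0.0
```

```bash
python3 q.py
python3 - <<'E'
from h import *
s=snap('wrist'); save(s,'w36.png')
E
```

```text
51.45 [ 41.62  16.91  20.75  94.03   0.22 113.64] [0.4747 0.4233 0.2035] [-1.7974e+02 -1.3000e-01  1.0799e+02] pit 90.18 [ 0.5 -1.4  0.4] -1.0772413220240455e-05
```

View pics/w36.png

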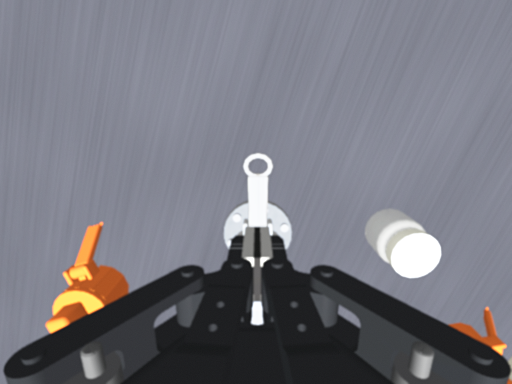

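play_rows --commands "0 0 0 -40 0;0 0 0 -75 0;0 -1 3 -95 0;0 -2 6 -110 0;0 -2.5 7.6 -120 0;0 -2.5 7.6 -130 0;0 -2.5 7.6 -138 0;0 -2 6.7 -145 0;0 -2 6.7 -145 0"

```text
time: 52.25
ee_pos: [0.4729, 0.4294, 0.058]
tcp_rot: [-179.7, -0.1, 107.9]
wrist_force: [-0.7, -0.7, -0.4]
opening: 0.0001
```

```bash
python3 q.py
python3 - <<'E'
from h import *
s=snap('scene'); save(s,'s37.png',(250,90,380,220),4.5)
s=snap('wrist'); save(s,'w37.png')
E
```

```text
52.25 [ 42.14  17.36   5.24  78.06   0.24 114.22] [0.4729 0.4294 0.058 ] [-1.7974e+02 -1.4000e-01  1.0791e+02] pit 90.18 [-0.7 -0.7 -0.4] 0.00010467619468425262
```

View pics/s37.png

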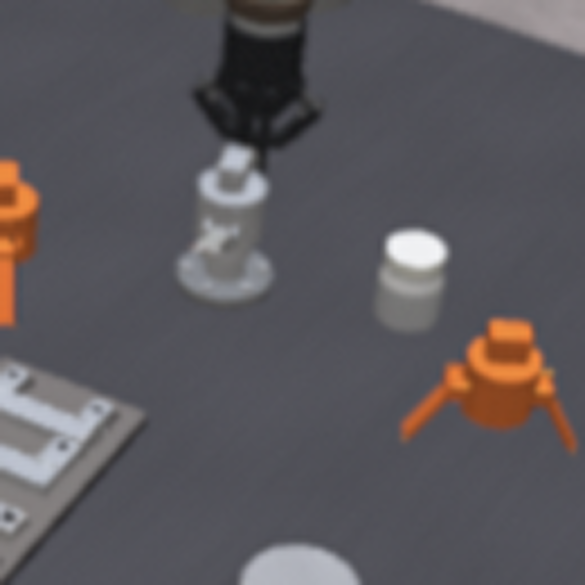

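View pics/w37.png

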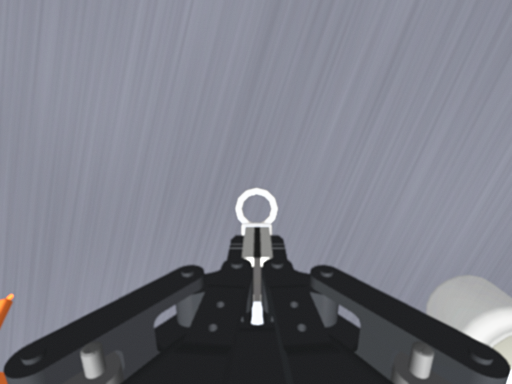

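play_rows --commands "0 1 -3 -5 0;0 1.8 -5.7 -10 0;0 3 -9.5 -14 0;0 4 -12 -16 0;0 4.6 -14.3 -18 0;0 4.6 -14.3 -18 0"

```text
time: 52.85
ee_pos: [0.4774, 0.415, 0.0404]
tcp_rot: [-179.7, -0.1, 107.9]
wrist_force: [-0.7, -0.8, 0.1]
opening: 0.0003
```

```bash
python3 q.py
```

```text
52.85 [ 40.89  16.91   2.71  76.     0.23 112.98] [0.4774 0.415  0.0404] [-1.7974e+02 -1.3000e-01  1.0791e+02] pit 90.19 [-0.7 -0.8  0.1] 0.0003067014112267249
```

play_rows --commands "0 0.6 -1.9 -1 0;0 1.2 -3.8 -2 0;0 1.5 -4.8 -2 0;0 1.5 -4.8 -2 0"

```text
time: 53.18
ee_pos: [0.4788, 0.4114, 0.0391]
tcp_rot: [-179.8, -0.2, 108.0]
wrist_force: [-0.3, 3.3, -0.3]
opening: 0.0001
```

play_rows --commands "0 0.6 -1.9 0 0;0 1.2 -3.8 0 0;0 1.2 -3.8 0 0;0 1.2 -3.8 0 0"

```text
time: 53.52
ee_pos: [0.4795, 0.4093, 0.0392]
tcp_rot: [-179.8, -0.4, 108.0]
wrist_force: [-3.0, 12.0, -3.3]
opening: -0.0001
```

play_rows --commands "0 0.6 -1.9 0 0;0 1 -3.2 0 0;0 1 -3.2 0 0;0 1 -3.2 0 0"

```text
time: 53.85
ee_pos: [0.4797, 0.4085, 0.0392]
tcp_rot: [-179.8, -0.7, 108.1]
wrist_force: [-6.1, 24.3, -6.0]
opening: 0.0001
```

```bash
python3 q.py
python3 - <<'E'
from h import *
s=snap('wrist'); save(s,'w38.png',(160,130,360,330),3)
E
```

```text
53.85 [ 40.1   16.33   1.86  75.45   0.7  111.96] [0.4797 0.4085 0.0392] [-179.81   -0.68  108.14] pit 89.92 [-6.1 24.3 -6. ] 0.00010635974372983808
```

View pics/w38.png

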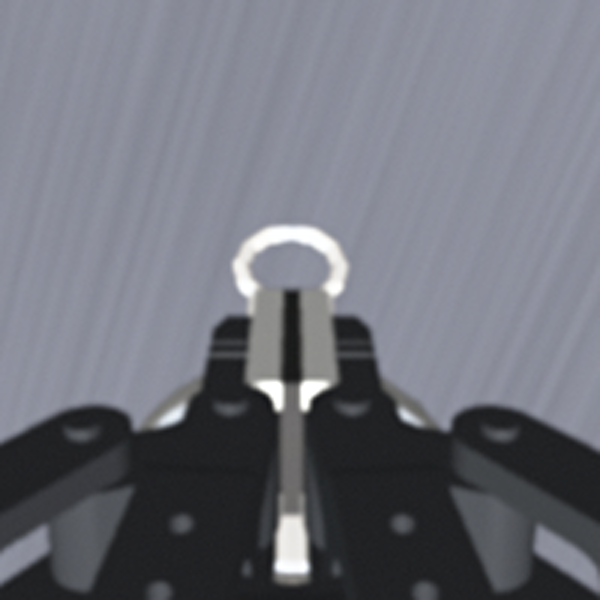

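play_rows --commands "0 -2 6 0 0;0 -5 15 0 0;0 -8 25 0 0;0 -8 25 30 0;0 -8 25 70 0;0 -8 25 110 0;0 -8 25 150 0;0 -8 25 165 0;0 -8 25 165 0"

```text
time: 54.65
ee_pos: [0.4742, 0.4301, 0.2095]
tcp_rot: [179.8, -0.3, 107.9]
wrist_force: [1.5, 0.5, 0.4]
opening: 0.0003
```

```bash
python3 q.py
python3 - <<'E'
from h import *
s=snap('wrist'); save(s,'w39.png',(130,130,390,330),3)
s=snap('scene'); save(s,'s39.png',(270,110,350,190),7)
s=snap('top'); save(s,'t39.png',(80,180,170,260),7)
E
```

```text
54.65 [ 42.11  17.14  21.71  94.29   0.21 114.18] [0.4742 0.4301 0.2095] [179.83  -0.31 107.94] pit 89.72 [1.5 0.5 0.4] 0.00033655867923434464
```

View pics/w39.png

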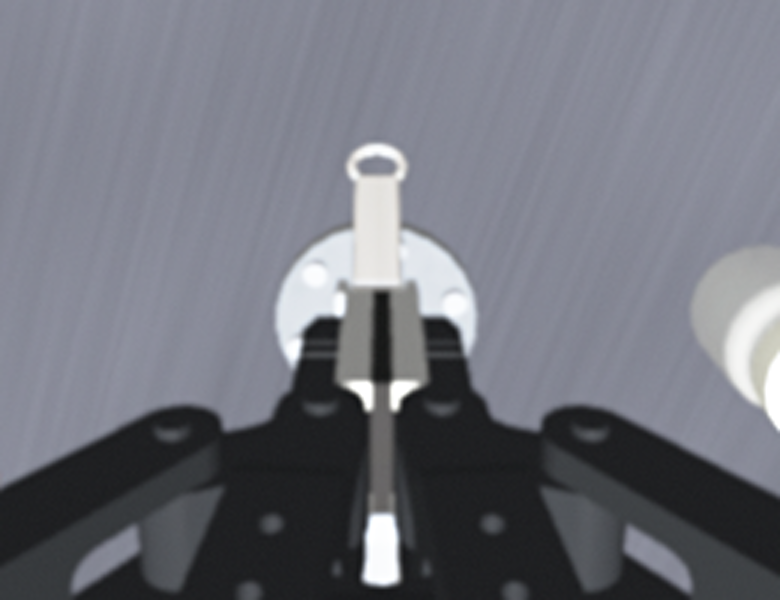

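View pics/s39.png

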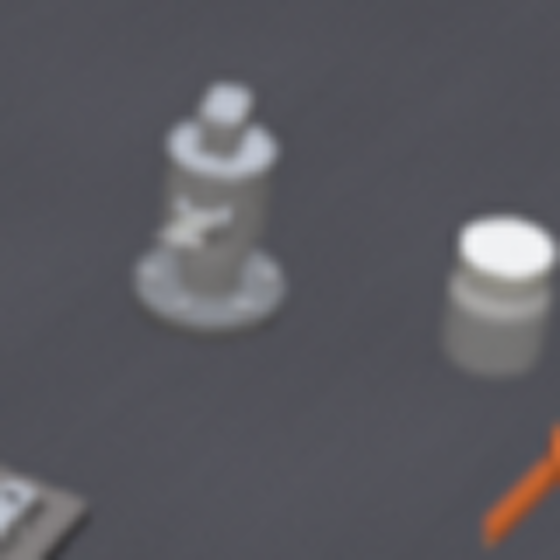

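Run:
```python
from h import *
s=snap('wrist'); C=np.array([.5005,.3444]); u=np.array([np.cos(np.radians(107.9)),np.sin(np.radians(107.9))])
for th in (0,.1,.2,.3):
    b=np.radians(60)-th
    d=np.array([np.cos(b),-np.sin(b)]); n=np.array([np.sin(b),np.cos(b)])
    e=np.array([.038,.077])+.066*d+.004*n; k=np.array([.038,.077])+.066*d-.004*n
    P=[np.r_[C+u*q[0],q[1]] for q in (e,k)]
    print(th,((proj(s,P)-[130,130]+.33)*3).round(0).tolist())
print(((proj(s,[[.5005,.3444,.012]])-[130,130])*3).round())
save(s,'w40.png',(200,150,310,260),6)
```

```text
0 [[384.0, 164.0], [384.0, 178.0]]
0.1 [[384.0, 154.0], [384.0, 167.0]]
0.2 [[384.0, 144.0], [384.0, 156.0]]
0.3 [[384.0, 136.0], [384.0, 146.0]]
[[383. 322.]]
```

View pics/w40.png

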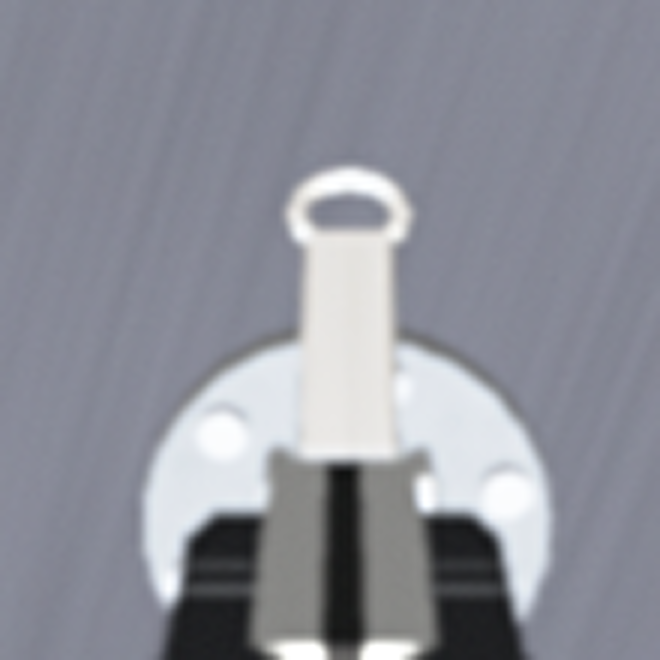

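play_rows --commands "0 -6 19 0 0;0 -6 19 0 0;0 -6 19 0 0;0 -6 19 0 0;0 -6 19 0 0;0 -6 19 0 0"

```text
time: 55.35
ee_pos: [0.4672, 0.4474, 0.2037]
tcp_rot: [-179.8, -0.1, 107.9]
wrist_force: [0.0, -0.4, 0.6]
opening: -0.0002
```

```bash
python3 q.py
python3 - <<'E'
from h import *
s=snap('wrist'); C=np.array([.5005,.3444]); u=np.array([np.cos(np.radians(107.9)),np.sin(np.radians(107.9))]); v=np.array([-u[1],u[0]])
f=lambda P:((proj(s,P)-[180,150]+.4)*5).round(0).tolist()
for th in (-.1,0,.1,.2):
    b=np.radians(60)-th
    d=np.array([np.cos(b),-np.sin(b)]); n=np.array([np.sin(b),np.cos(b)])
    e=np.array([.038,.077])+.066*d+.004*n; k=np.array([.038,.077])+.066*d-.004*n
    print(th,f([np.r_[C+u*q[0],q[1]] for q in (e,k)]))
print('flange top,left,right',f([np.r_[C+u*.045,.012],np.r_[C+v*.045,.012],np.r_[C-v*.045,.012]]))
save(s,'w41.png',(180,150,330,270),5)
E
```

```text
55.35 [ 43.65  18.52  22.79  94.44   0.23 115.73] [0.4672 0.4474 0.2037] [-1.7975e+02 -1.4000e-01  1.0792e+02] pit 90.16 [ 0.  -0.4  0.6] -0.0002489139899527043
-0.1 [[389.0, 268.0], [389.0, 291.0]]
0 [[389.0, 250.0], [389.0, 271.0]]
0.1 [[389.0, 234.0], [389.0, 254.0]]
0.2 [[389.0, 220.0], [389.0, 237.0]]
flange top,left,right [[389.0, 347.0], [221.0, 504.0], [557.0, 504.0]]
```

View pics/w41.png

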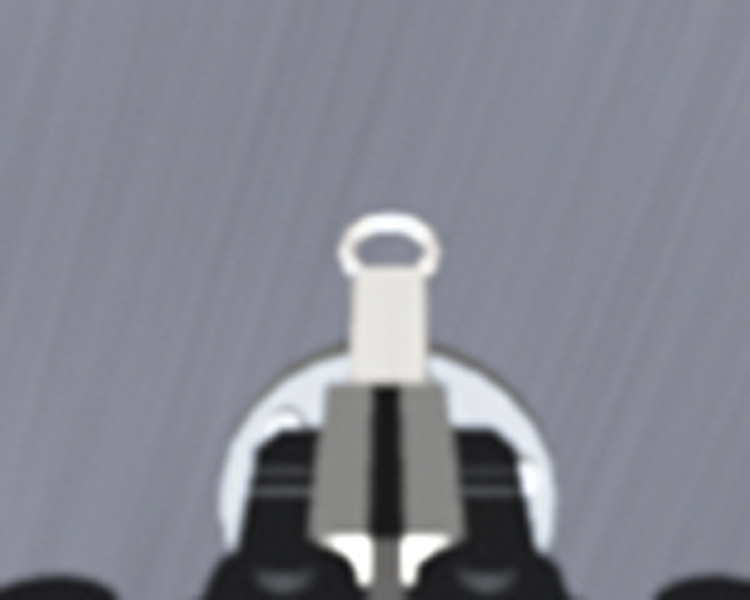

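play_rows --commands "0 5 -15 20 7;0 10 -30 20 14;0 15 -46 20 21;0 20 -62 20 28;0 25 -78 20 35;0 30 -94 20 42;0 36 -110 20 49;0 42 -128 20 56;0 48 -148 20 63;0 54 -168 20 70"

```text
time: 56.23
ee_pos: [0.5213, 0.2787, 0.2241]
tcp_rot: [-179.8, -0.1, 178.3]
wrist_force: [0.1, 0.4, 1.7]
opening: -0.0001
```

play_rows --commands "0 4.8 -14 0 7;0 4.8 -14 0 14;0 4.8 -14 0 21;0 4.8 -14 0 28;0 4.8 -14 0 35;0 4.8 -14 0 42;0 4.8 -14 0 49;0 4.8 -14 0 56;0 4.8 -14 0 63;0 4.8 -14 0 70"

```text
time: 57.07
ee_pos: [0.526, 0.2656, 0.2241]
tcp_rot: [-179.8, -0.2, -111.7]
wrist_force: [-0.6, -0.0, 0.8]
opening: -0.0002
```

play_rows --commands "0 0 0 0 7;0 0 0 0 14;0 0 0 0 21;0 0 0 0 28;0 0 0 0 35;0 0 0 0 40;0 0 0 0 40;0 0 0 0 40;0 0 0 0 40"

```text
time: 57.82
ee_pos: [0.5259, 0.2657, 0.2241]
tcp_rot: [-179.8, -0.2, -72.2]
wrist_force: [0.3, 0.2, 0.2]
opening: 0.0
```

```bash
python3 q.py
python3 - <<'E'
from h import *
s=snap('wrist'); save(s,'w42.png')
o=s['o']; C=np.array([.5005,.3444]); u=np.array([np.cos(np.radians(107.9)),np.sin(np.radians(107.9))]); d=o['ee_pos'][:2]-C
print(d@u*1000, (d@np.array([-u[1],u[0]]))*1000)
E
```

```text
57.8167 [ 26.9   10.12  14.97  94.64  -0.2  -80.86] [0.5259 0.2657 0.2241] [-1.7977e+02 -1.6000e-01 -7.2250e+01] pit 89.8 [0.3 0.2 0.2] 2.5709305659001907e-05
-82.68277062150736 -0.03754641291687935
```

View pics/w42.png

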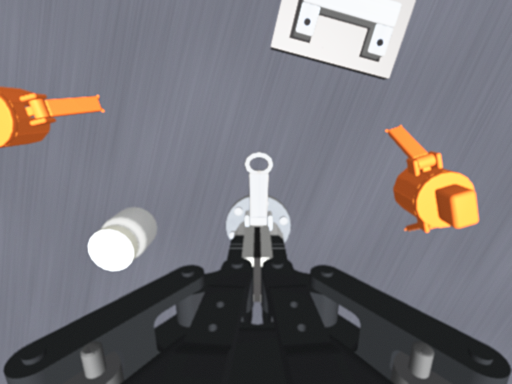

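play_rows --commands "0 0 0 -40 0;0 0 0 -80 0;0 1 -2 -105 0;0 2 -5 -120 0;0 2.5 -7.6 -135 0;0 2.5 -7.6 -147 0;0 2.5 -7.6 -157 0;0 2 -6.7 -166 0;0 2 -6.7 -166 0"

```text
time: 58.62
ee_pos: [0.5273, 0.2591, 0.0563]
tcp_rot: [-179.9, -0.2, -72.1]
wrist_force: [-1.0, -0.0, 0.1]
opening: 0.0003
```

play_rows --commands "0 -1 3 -5 0;0 -1.8 5.7 -10 0;0 -3 9.5 -14 0;0 -4 12 -16 0;0 -4.6 14.3 -18 0;0 -5.2 16.2 -18 0;0 -5.8 18.1 -19 0;0 -5.8 18.1 -19 0"

```text
time: 59.28
ee_pos: [0.522, 0.2768, 0.0385]
tcp_rot: [-179.8, -0.3, -72.1]
wrist_force: [1.7, -3.6, -0.6]
opening: 0.0002
```

play_rows --commands "0 -0.6 1.9 0 0;0 -1.2 3.8 0 0;0 -1.2 3.8 0 0;0 -1.2 3.8 0 0"

```text
time: 59.62
ee_pos: [0.5215, 0.278, 0.0382]
tcp_rot: [-179.8, -0.5, -72.2]
wrist_force: [6.7, -16.5, -1.6]
opening: 0.0001
```

play_rows --commands "0 -0.5 1.6 0 0;0 -0.8 2.5 0 0;0 -0.8 2.5 0 0;0 -0.8 2.5 0 0"

```text
time: 59.95
ee_pos: [0.5212, 0.2785, 0.0379]
tcp_rot: [-179.9, -0.8, -72.3]
wrist_force: [10.2, -26.8, -3.3]
opening: 0.0
```

play_rows --commands "0 3 -10 0 0;0 6 -20 0 0;0 9 -28 0 0;0 9 -28 40 0;0 9 -28 80 0;0 9 -28 120 0;0 12 -38 150 0;0 12 -38 165 0;0 12 -38 165 0;0 12 -38 165 0"

```text
time: 60.78
ee_pos: [0.5326, 0.2458, 0.2049]
tcp_rot: [-179.7, -0.1, -72.1]
wrist_force: [-0.2, -0.3, -0.8]
opening: -0.0
```

play_rows --commands "0 0 0 0 0;0 0 0 0 0;0 0 0 0 0"

```text
time: 61.03
ee_pos: [0.5316, 0.2455, 0.2026]
tcp_rot: [-179.9, -0.2, -72.0]
wrist_force: [-1.7, 0.5, 0.3]
opening: -0.0001
```

```bash
python3 q.py
python3 - <<'E'
from h import *
s=snap('wrist'); C=np.array([.5005,.3444]); u=-np.array([np.cos(np.radians(107.9)),np.sin(np.radians(107.9))]); v=np.array([-u[1],u[0]])
f=lambda P:((proj(s,P)-[180,150]+.4)*5).round(0).tolist()
for th in (-.1,0,.1,.2):
    b=np.radians(60)-th
    d=np.array([np.cos(b),-np.sin(b)]); n=np.array([np.sin(b),np.cos(b)])
    e=np.array([.038,.077])+.066*d+.004*n; k=np.array([.038,.077])+.066*d-.004*n
    print(th,f([np.r_[C+u*q[0],q[1]] for q in (e,k)]))
print('flange top,left,right',f([np.r_[C+u*.045,.012],np.r_[C+v*.045,.012],np.r_[C-v*.045,.012]]))
save(s,'w43.png',(180,150,330,270),5)
E
```

```text
61.0333 [ 24.87   9.33  11.68  92.27  -0.18 -83.08] [0.5316 0.2455 0.2026] [-1.799e+02 -1.700e-01 -7.204e+01] pit 89.92 [-1.7  0.5  0.3] -7.039658468750042e-05
-0.1 [[384.0, 252.0], [384.0, 276.0]]
0 [[384.0, 234.0], [384.0, 256.0]]
0.1 [[384.0, 218.0], [384.0, 238.0]]
0.2 [[384.0, 203.0], [384.0, 221.0]]
flange top,left,right [[384.0, 332.0], [215.0, 491.0], [553.0, 491.0]]
```

View pics/w43.png

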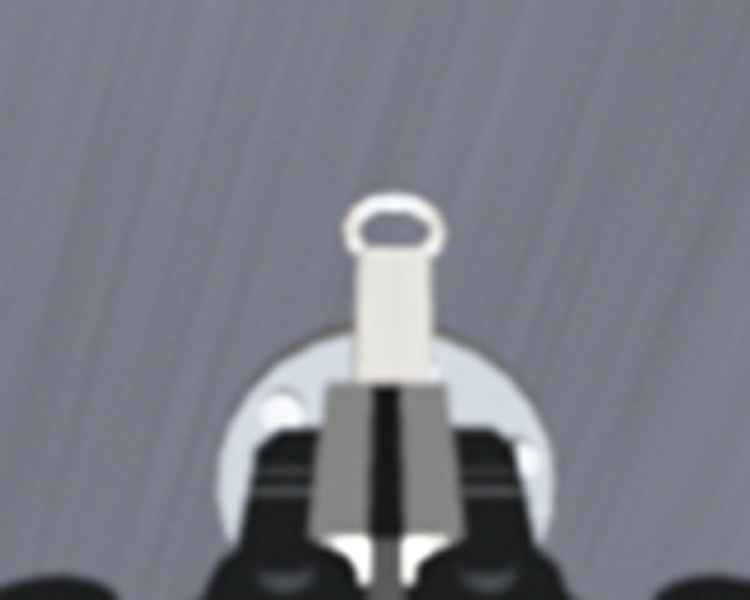

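play_rows --commands "0.5 0 0 40 0;0.5 -5 15 80 0;0.5 -15 45 80 0;0.5 -27 83 80 0;0.5 -40 122 80 0;0.5 -53 162 80 0;0.5 -53 167 80 0;0.5 -53 167 80 0;0.5 -53 167 80 0"

```text
time: 61.83
ee_pos: [0.479, 0.4126, 0.2833]
tcp_rot: [-179.8, -0.2, -72.0]
wrist_force: [0.9, -0.5, -0.2]
opening: 0.0427
```

```bash
python3 q.py
python3 - <<'E'
from h import *
s=snap('wrist'); save(s,'w44.png'); C=np.array([.5005,.3444])
save(s,'w44b.png',(180,20,340,200),3.3)
f=lambda P:((proj(s,P)-[180,20]+.4)*3.3).round(0).tolist()
u=np.array([np.cos(np.radians(107.9)),np.sin(np.radians(107.9))])
for sg in (1,-1): print(f([np.r_[C+sg*u*r,z] for r,z in ((.0745,.0218),(.071,.0199))]))
print('grip block top corners',f([np.r_[C+a*u*.018+b*.012*np.array([-u[1],u[0]]),.138] for a,b in ((1,1),(1,-1),(-1,-1),(-1,1))]), 'flange c',f([np.r_[C,.012]]))
E
```

```text
61.8333 [ 40.85  18.77  32.11 103.27  -0.25 -67.15] [0.479  0.4126 0.2833] [-179.84   -0.2   -72.  ] pit 89.93 [ 0.9 -0.5 -0.2] 0.04267399070444569
[[257.0, 475.0], [257.0, 466.0]]
[[258.0, 109.0], [258.0, 119.0]]
grip block top corners [[297.0, 361.0], [219.0, 361.0], [218.0, 237.0], [299.0, 237.0]] flange c [[258.0, 301.0]]
```

View pics/w44b.png

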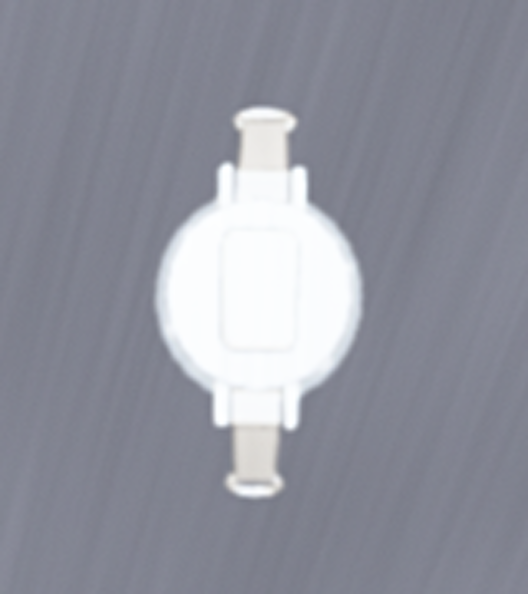

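View pics/w44.png

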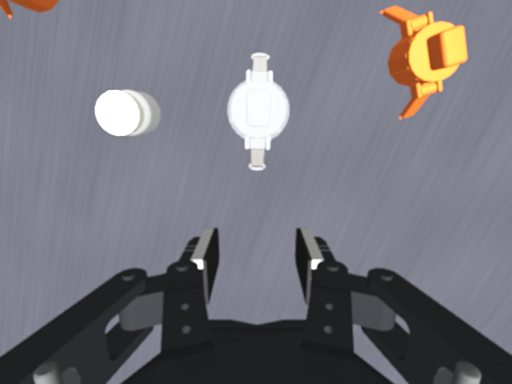

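Run:
```python
from h import *
C=np.array([.5005,.3444]); u=np.array([np.cos(np.radians(107.9)),np.sin(np.radians(107.9))])
s=snap('scene'); save(s,'s45.png',(265,105,345,175),8)
pts=[np.r_[C,z] for z in (.012,.055,.108,.138)]; print(proj(s,pts).round(1).tolist())
s=snap('top'); save(s,'t45.png',(85,180,155,250),8); print(proj(s,pts).round(1).tolist())
```

```text
[[299.5, 149.8], [300.3, 141.5], [301.3, 130.8], [301.9, 124.6]]
[[118.8, 219.9], [115.0, 218.7], [110.0, 217.2], [107.0, 216.3]]
```

View pics/s45.png

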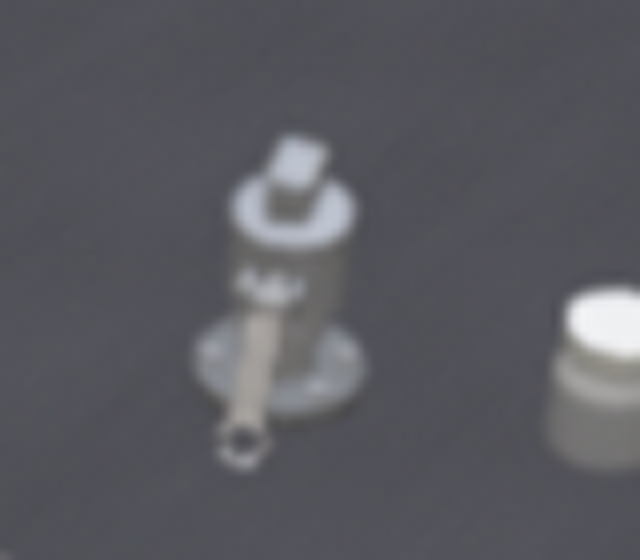

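View pics/t45.png

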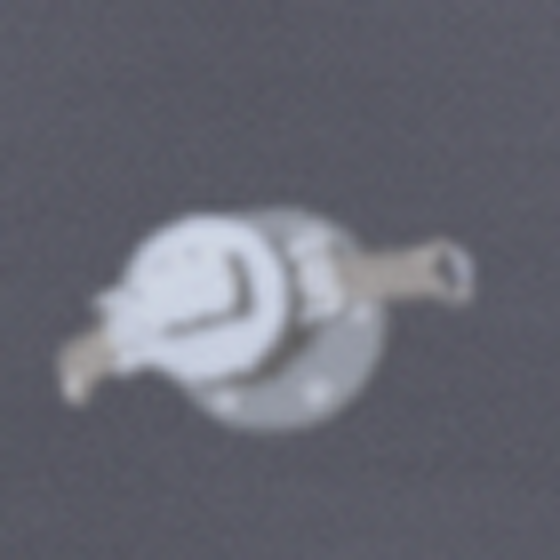

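Run:
```python
from h import *
s=snap('wrist'); g=cv2.cvtColor(s['img'],cv2.COLOR_RGB2GRAY)[20:200,180:340].astype(float)
e=np.clip((g-205)*5,0,255).astype(np.uint8)
cv2.imwrite('pics/w46.png',cv2.resize(e,None,fx=3.3,fy=3.3,interpolation=cv2.INTER_CUBIC))
C=np.array([.5005,.3444]); print((proj(s,[np.r_[C,z] for z in (.012,.108,.138)])-[180,20]+.4)*3.3)
```

```text
[[258.99051529 304.30232237]
 [259.08809104 304.48150043]
 [259.13185022 304.56185536]]
```

View pics/w46.png

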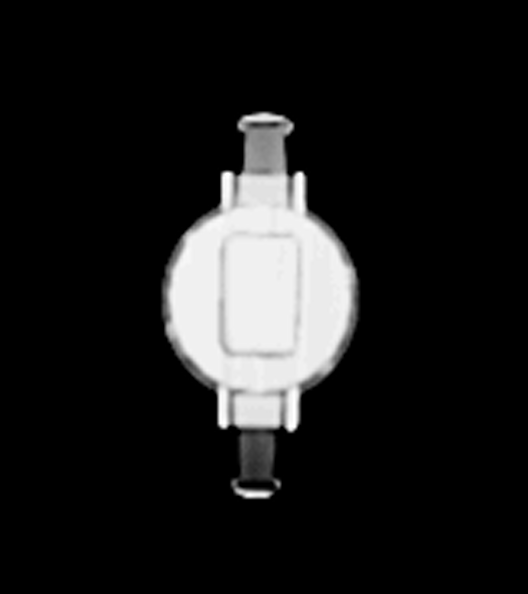

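play_rows --commands "0.5 4 -13 0 -7;0.5 8 -26 0 -14;0.5 12 -40 0 -21;0.5 16 -53 0 -28;0.5 21 -67 0 -35;0.5 25 -80 0 -42;0.5 30 -94 0 -49;0.5 34 -108 0 -56;0.5 38 -121 0 -63;0.5 43 -135 0 -70"

```text
time: 62.87
ee_pos: [0.5224, 0.2758, 0.2845]
tcp_rot: [-179.8, -0.1, -142.5]
wrist_force: [0.2, -0.1, -0.4]
opening: 0.0421
```

play_rows --commands "0.5 0 0 0 -7;0.5 0 0 0 -14;0.5 0 0 0 -21;0.5 0 0 0 -28;0.5 0 0 0 -35;0.5 0 0 0 -42;0.5 0 0 0 -49;0.5 0 0 0 -56;0.5 0 0 0 -63;0.5 0 0 0 -70"

```text
time: 63.7
ee_pos: [0.5224, 0.2764, 0.2844]
tcp_rot: [-179.8, -0.1, 147.5]
wrist_force: [0.7, 0.4, 1.1]
opening: 0.0425
```

play_rows --commands "0.5 0 0 0 -7;0.5 0 0 0 -14;0.5 0 0 0 -21;0.5 0 0 0 -28;0.5 0 0 0 -35;0.5 0 0 0 -40;0.5 0 0 0 -40;0.5 0 0 0 -40;0.5 0 0 0 -40;0.5 0 0 0 -40"

```text
time: 64.53
ee_pos: [0.5222, 0.2772, 0.2841]
tcp_rot: [-179.8, -0.2, 108.0]
wrist_force: [-0.1, -0.0, -0.6]
opening: 0.0428
```

```bash
python3 q.py
python3 - <<'E'
from h import *
s=snap('wrist'); g=cv2.cvtColor(s['img'],cv2.COLOR_RGB2GRAY)[20:200,180:340].astype(float)
e=np.clip((g-205)*5,0,255).astype(np.uint8)
cv2.imwrite('pics/w47.png',cv2.resize(e,None,fx=3.3,fy=3.3,interpolation=cv2.INTER_CUBIC))
C=np.array([.5005,.3444]); u=np.array([np.cos(np.radians(107.9)),np.sin(np.radians(107.9))])
f=lambda P:((proj(s,P)-[180,20]+.4)*3.3).round(0).tolist()
for sg in (1,-1): print(f([np.r_[C+sg*u*r,z] for r,z in ((.0745,.0218),(.071,.0199),(.018,.138))]))
print(f([np.r_[C,z] for z in (.012,.108,.138)]))
E
```

```text
64.5333 [ 27.87  12.76  24.82 102.24   0.2   99.83] [0.5222 0.2772 0.2841] [-1.7979e+02 -1.6000e-01  1.0804e+02] pit 90.18 [-0.1 -0.  -0.6] 0.04282474428695356
[[258.0, 111.0], [258.0, 122.0], [257.0, 240.0]]
[[257.0, 476.0], [257.0, 467.0], [257.0, 363.0]]
[[257.0, 303.0], [257.0, 303.0], [257.0, 303.0]]
```

View pics/w47.png

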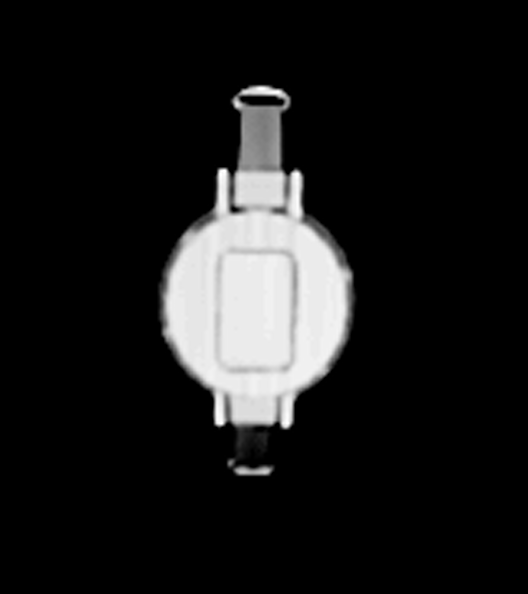

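play_rows --commands "0 -13 40 0 0;0 -26 80.5 0 0;0 -26 80.5 -40 0;0 -26 80.5 -80 0;0 -26 80.5 -115 0;0 -26 80.5 -135 0;0 -26 80.5 -135 0;0 -26 80.5 -135 0;0 -26 80.5 -135 0"

```text
time: 65.33
ee_pos: [0.4967, 0.3584, 0.1511]
tcp_rot: [-179.9, -0.2, 108.0]
wrist_force: [0.2, 0.8, 1.2]
opening: 0.0001
```

play_rows --commands "0 0 0 -2 0;0 0 0 -4 0;0 0 0 -6 0;0 0 0 -8 0;0 0 0 -10 0;0 0 0 -10 0"

```text
time: 65.83
ee_pos: [0.4962, 0.3584, 0.1392]
tcp_rot: [-179.8, -0.2, 108.0]
wrist_force: [-0.2, -0.7, -0.0]
opening: 0.0002
```

play_rows --commands "0 0 0 -1 0;0 0 0 -2 0;0 0 0 -3 0;0 0 0 -4 0;0 0 0 -4 0;0 0 0 -4 0"

```text
time: 66.33
ee_pos: [0.4962, 0.3594, 0.1381]
tcp_rot: [-180.0, -0.3, 108.0]
wrist_force: [-6.2, 2.5, 18.1]
opening: 0.0001
```

play_rows --commands "0 0 0 -1 0;0 0 0 -2 0;0 0 0 -2.5 0;0 0 0 -2.5 0"

```text
time: 66.67
ee_pos: [0.4963, 0.3596, 0.1379]
tcp_rot: [179.9, -0.4, 108.0]
wrist_force: [-10.7, 0.7, 30.9]
opening: -0.0003
```

Next I'll lift off and view from above again, in the same pose as before.

play_rows --commands "0.5 0 0 5 0;0.5 0 0 40 0;0.5 0 0 80 0;0.5 0 0 120 0;0.5 10 -30 152.5 0;0.5 20 -60 152.5 0;0.5 26 -80.5 152.5 0;0.5 26 -80.5 152.5 0;0.5 26 -80.5 152.5 0;0.5 26 -80.5 152.5 0"

```text
time: 67.5
ee_pos: [0.522, 0.2777, 0.2846]
tcp_rot: [-179.7, -0.2, 107.9]
wrist_force: [0.2, 0.1, -0.5]
opening: 0.0428
```

```bash
cat > capview.py <<'E'
from h import *
import sys
s=snap('wrist'); o=s['o']; print(o['time'],o['ee_pos'],o['tcp_rot'])
g=cv2.cvtColor(s['img'],cv2.COLOR_RGB2GRAY)[20:200,180:340].astype(float)
e=np.clip((g-205)*5,0,255).astype(np.uint8)
cv2.imwrite('pics/'+sys.argv[1],cv2.resize(e,None,fx=3.3,fy=3.3,interpolation=cv2.INTER_CUBIC))
C=np.array([.5005,.3444]); u=np.array([np.cos(np.radians(107.9)),np.sin(np.radians(107.9))])
f=lambda P:((proj(s,P)-[180,20]+.4)*3.3).round(0).tolist()
for sg in (1,-1): print('end,endinner,blockedge,lug',f([np.r_[C+sg*u*r,z] for r,z in ((.0745,.0218),(.071,.0199),(.018,.138),(.031,.108))]))
print(f([np.r_[C,z] for z in (.012,.108,.138)]))
E
python3 capview.py w48.png
```

```text
67.5 [0.52200083 0.27774132 0.28462778] [-1.79741684e+02 -1.64572999e-01  1.07923152e+02]
end,endinner,blockedge,lug [[258.0, 113.0], [258.0, 123.0], [257.0, 242.0], [257.0, 206.0]]
end,endinner,blockedge,lug [[257.0, 477.0], [257.0, 468.0], [257.0, 365.0], [257.0, 398.0]]
[[258.0, 304.0], [257.0, 304.0], [257.0, 305.0]]
```

View pics/w48.png

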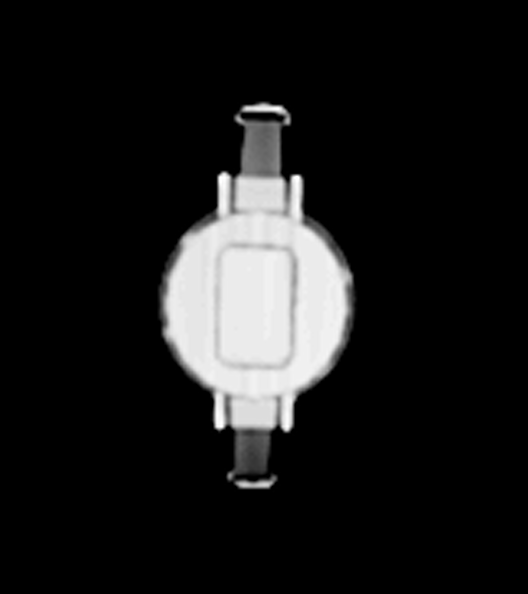

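play_rows --commands "0 -9 28 0 0;0 -18.4 57 0 0;0 -18.4 57 -40 0;0 -18.4 57 -80 0;0 -18.4 57 -115 0;0 -18.4 57 -138 0;0 -18.4 57 -143 0;0 -18.4 57 -145 0;0 -18.4 57 -145 0;0 -18.4 57 -145 0"

```text
time: 68.38
ee_pos: [0.5037, 0.3352, 0.1407]
tcp_rot: [-179.8, -0.2, 108.0]
wrist_force: [0.6, -0.2, 1.1]
opening: -0.0001
```

play_rows --commands "0 0 0 -1 0;0 0 0 -2 0;0 0 0 -3 0;0 0 0 -3 0;0 0 0 -3 0"

```text
time: 68.8
ee_pos: [0.504, 0.3348, 0.1381]
tcp_rot: [-179.9, -0.2, 107.9]
wrist_force: [-0.9, -0.5, 5.2]
opening: -0.0003
```

play_rows --commands "0.5 0 0 5 0;0.5 0 0 40 0;0.5 0 0 80 0;0.5 0 0 120 0;0.5 10 -30 148 0;0.5 18.4 -57 148 0;0.5 18.4 -57 148 0;0.5 18.4 -57 148 0;0.5 18.4 -57 148 0"

```text
time: 69.55
ee_pos: [0.5221, 0.2777, 0.2847]
tcp_rot: [-179.7, -0.2, 107.9]
wrist_force: [-0.2, -0.4, -0.4]
opening: 0.0426
```

```bash
python3 capview.py w49.png
```

```text
69.55 [0.52205611 0.27765842 0.28465671] [-1.79741421e+02 -1.68989700e-01  1.07910441e+02]
end,endinner,blockedge,lug [[258.0, 113.0], [258.0, 123.0], [257.0, 242.0], [257.0, 206.0]]
end,endinner,blockedge,lug [[257.0, 477.0], [257.0, 468.0], [257.0, 365.0], [257.0, 398.0]]
[[258.0, 304.0], [257.0, 304.0], [257.0, 304.0]]
```

View pics/w49.png

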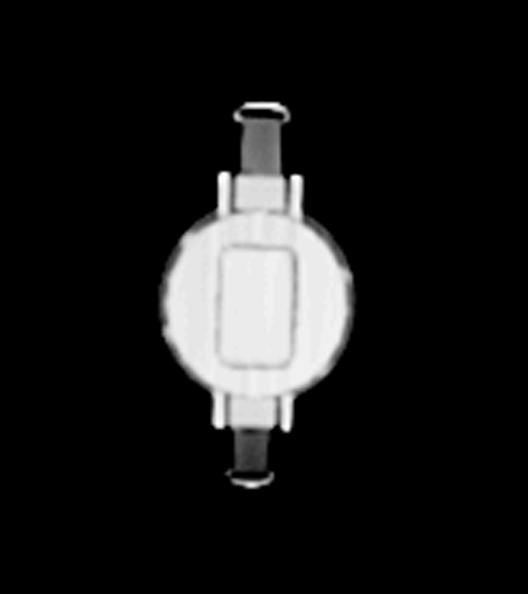

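play_rows --commands "0.5 0 -38 0 0;0.5 0 -76 0 0;0.5 0 -114 0 0;0.5 0 -152 0 0;0.5 0 -190 0 0;0.5 0 -228 0 0;0.5 0 -266 0 0;0.5 0 -300 0 0;0.5 0 -315 0 0;0.5 0 -315 0 0"

```text
time: 70.43
ee_pos: [0.5219, -0.0395, 0.2843]
tcp_rot: [-179.7, -0.2, 107.8]
wrist_force: [0.8, -0.3, -0.5]
opening: 0.0427
```

play_rows --commands "0.5 0 0 0 0;0.5 0 0 0 0;0.5 0 0 0 0"

```text
time: 70.68
ee_pos: [0.5222, -0.0361, 0.2848]
tcp_rot: [-179.8, -0.2, 108.0]
wrist_force: [0.8, 0.6, -0.6]
opening: 0.0428
```

```bash
python3 q.py
python3 - <<'E'
from h import *
s=snap('wrist'); save(s,'w50.png',(130,0,400,230),2.9)
s=snap('top'); save(s,'t50.png')
s=snap('scene'); save(s,'s50.png',(130,90,400,330),2.9)
E
```

```text
70.6833 [-3.9900e+00  3.1800e+00  1.4200e+01  1.0132e+02  8.0000e-02  6.7960e+01] [ 0.5222 -0.0361  0.2848] [-179.75   -0.18  108.04] pit 90.3 [ 0.8  0.6 -0.6] 0.04277859168150393
```

View pics/w50.png

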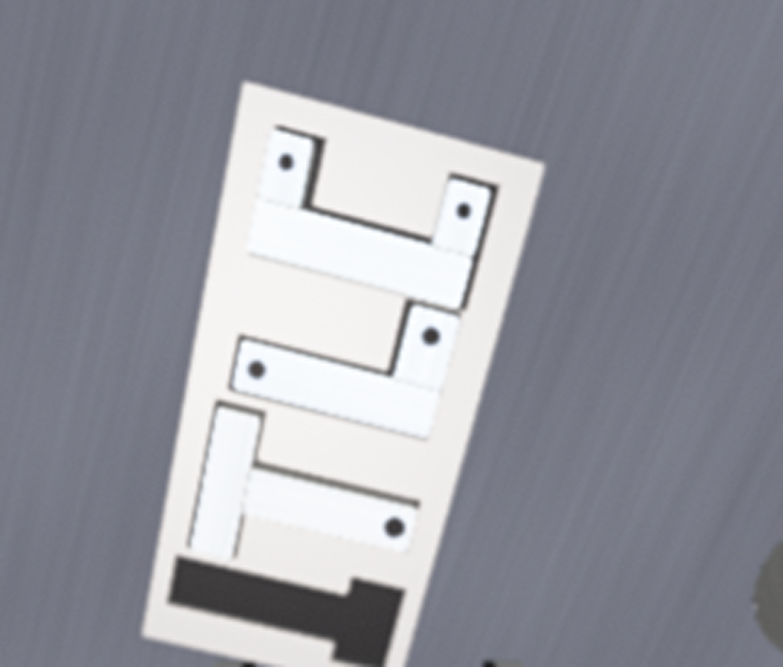

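View pics/s50.png

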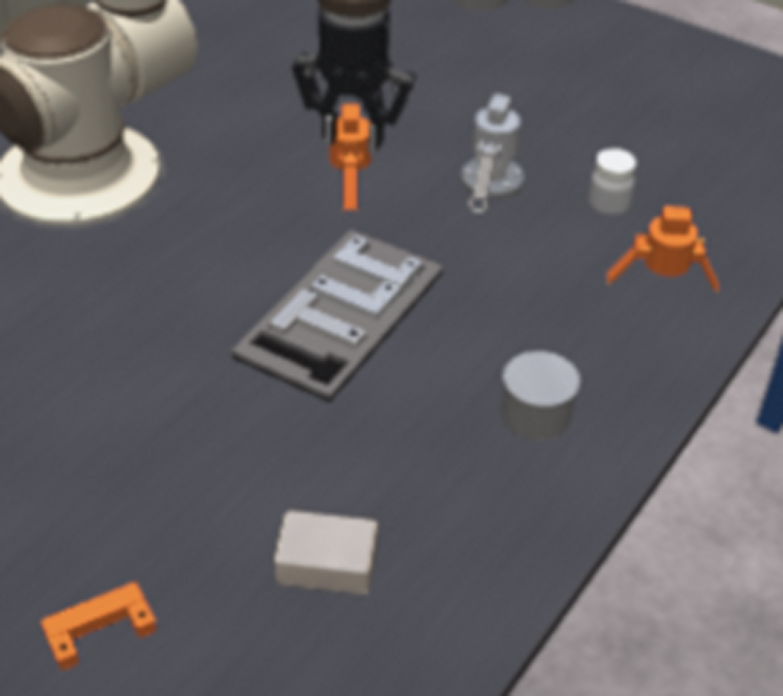

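View pics/t50.png

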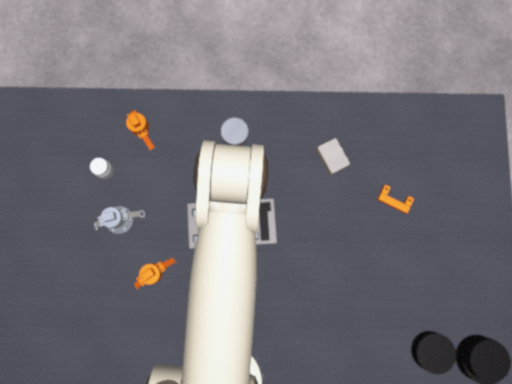

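play_rows --commands "0 -35 -15 0 0;0 -69.5 -31 -20 0;0 -69.5 -31 -60 0;0 -69.5 -31 -100 0;0 -69.5 -31 -140 0;0 -69.5 -31 -180 0;0 -69.5 -31 -215 0;0 -69.5 -31 -240 0;0 -69.5 -31 -252 0;0 -69.5 -31 -252 0"

```text
time: 71.67
ee_pos: [0.4511, -0.0678, 0.0306]
tcp_rot: [-179.6, -0.3, 108.0]
wrist_force: [-0.5, 0.3, -0.1]
opening: -0.0002
```

play_rows --commands "0 0 0 -3 0;0 0 0 -5 0;0 0 0 -7 0;0 0 0 -8 0;0 0 0 -9 0;0 0 0 -9 0"

```text
time: 72.17
ee_pos: [0.4535, -0.0685, 0.026]
tcp_rot: [-179.9, -0.1, 107.9]
wrist_force: [-3.2, 1.2, 12.0]
opening: -0.0003
```

play_rows --commands "0 0 0 10 0;0 40 3 15 0;0 80 6 15 0;0 89 6 15 0;0 89 6 5 0;0 89 6 2 0;0 89 6 0 0;0 89 6 0 0;0 89 6 0 0"

```text
time: 72.92
ee_pos: [0.5421, -0.0624, 0.026]
tcp_rot: [-180.0, -0.1, 107.9]
wrist_force: [2.1, 1.1, 10.1]
opening: -0.0001
```

play_rows --commands "0 0 0 15 0;0 -6 40 15 0;0 -13 81 15 0;0 -13 81 15 0;0 -13 81 5 0;0 -13 81 2 0;0 -13 81 0 0;0 -13 81 0 0;0 -13 81 0 0"

```text
time: 73.67
ee_pos: [0.5277, 0.0189, 0.026]
tcp_rot: [-179.8, -0.3, 107.9]
wrist_force: [-12.4, 9.5, 26.6]
opening: -0.0
```

play_rows --commands "0 0 0 15 0;0 -35 -12 15 0;0 -76 -25 15 0;0 -76 -25 15 0;0 -76 -25 5 0;0 -76 -25 2 0;0 -76 -25 0 0;0 -76 -25 0 0;0 -76 -25 0 0"

```text
time: 74.42
ee_pos: [0.4521, -0.0076, 0.0259]
tcp_rot: [-179.7, -0.1, 107.9]
wrist_force: [-19.9, -4.3, 35.8]
opening: 0.0
```

play_rows --commands "0 0 0 15 0;0 -5 35 15 0;0 -8 64 15 0;0 -8 64 15 0;0 -8 64 5 0;0 -8 64 2 0;0 -8 64 0 0;0 -8 64 0 0;0 -8 64 0 0"

```text
time: 75.17
ee_pos: [0.4454, 0.0578, 0.0259]
tcp_rot: [-179.9, -0.3, 107.9]
wrist_force: [-11.2, 6.5, 31.1]
opening: -0.0003
```

play_rows --commands "0 0 0 15 0;0 40 15 15 0;0 82 31 15 0;0 82 31 15 0;0 82 31 5 0;0 82 31 2 0;0 82 31 0 0;0 82 31 0 0;0 82 31 0 0"

```text
time: 75.92
ee_pos: [0.5282, 0.088, 0.0259]
tcp_rot: [179.9, -0.1, 107.9]
wrist_force: [2.0, 1.1, 19.1]
opening: -0.0005
```

play_rows --commands "0 0 0 20 0;0 0 0 60 0;0 0 0 100 0;0 0 0 140 0;0 0 0 180 0;0 0 -30 220 0;0 0 -60 250 0;0 0 -60 250 0;0 0 -60 250 0;0 0 -60 250 0"

```text
time: 76.75
ee_pos: [0.5263, 0.0278, 0.2723]
tcp_rot: [-179.7, -0.2, 107.8]
wrist_force: [0.3, 0.7, -0.4]
opening: 0.0003
```

```bash
python3 q.py
python3 - <<'E'
from h import *
s=snap('wrist'); save(s,'w51.png')
s=snap('scene'); save(s,'s51.png',(200,90,400,260),3.8)
E
```

```text
76.75 [ 2.97  3.29 12.9  99.95  0.11 75.14] [0.5263 0.0278 0.2723] [-179.7    -0.19  107.83] pit 90.34 [ 0.3  0.7 -0.4] 0.0003139832914290885
```

View pics/w51.png

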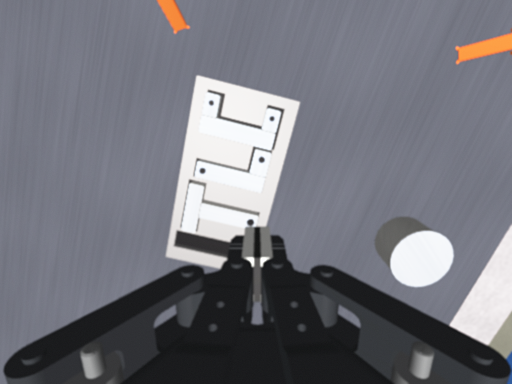

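View pics/s51.png

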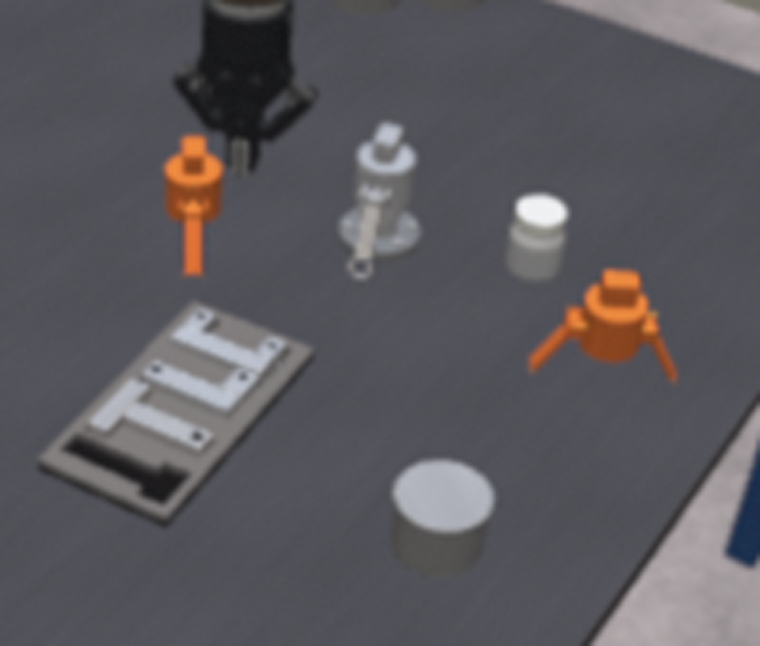

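The three fittings lie in the tray, the cap stands upright with its arms down, and the robot is clear of everything. I'm handing in.

```bash
python3 -c "
from workcell import *
print(job_done())"
```

```text
the job is handed in; nothing more can be done
None
```

The job is handed in at about 77 s of the 210 s allowed. The cam-lock cap is home with both arms down, and the three fittings found on the bench are in the tray. No spanner was out, so its cut-out is empty.

**Fittings:** the stirrup, bracket and T-key each lie in their own cut-out. Touching each one with the shut fingers at two far-apart points put its top 26 mm above the bench, which is the height for fully down. That touching pressed at 10 to 36 N.

**Cap and arms:** I pushed the cap down to a hard stop at its home height, then swung one arm down and then the other. Pushing the second arm tilted the cap about 3°. I pressed it level again with about 31 N. Afterwards its top read 138 mm on both sides, which is flush home.

**Arm angle:** both arms were pushed against their stops with 24 to 29 N and look alike from above. I could only judge their angle by eye, to about 0.05 rad.

**What went wrong:** early on I drove the last wrist joint to the end of its range, which tilted the tool about 12°. I corrected that before touching anything. The wrist camera's calibration also had an offset of about 1 mm, so I corrected for it and checked each placing against the picture.

The tin, jar, plaster block and orange look-alikes were not touched.

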